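Set up a flat bar for three-point straightening

TASK

Set up the flat steel bar for straightening: stand the short rusty sleeve in the centre of the round plate and the drilled steel block in the centre of the square plate, square to it along its painted outline, and lay the bearing flat on the cross of the plate between them as the stop. Then lay the flat bar centrally across sleeve and block, over the bearing and in line with the three plates, and stand the short steel bar upright on top of it, midway between the two supports and right above the cross. Leave the white oil bottle and the tall rusty tube standing where they are.

Things in the scene. Friction and masses are not known exactly. Their poses are not given: they have to be found in the camera images.
- middle_plate: Fixed dark steel plate, 84 (x) x 54 (y) x 6 mm, with a thin white painted cross (+) at its centre; it lies between the round and the square plate. Origin: centre of its underside, on the bench; z up, its y axis runs along the line of the three plates, so the flat bar ends up along this y (either way round).
- round_plate: Fixed dark steel disc, 86 mm diameter, 6 mm thick, with a white painted circle of 55 mm diameter at its centre; seat of the sleeve. Its centre is 74 to 83 mm from the middle plate's centre, at one end of the row (which end varies). Origin: centre of its underside, on the bench; z up.
- square_plate: Fixed dark steel square plate, 84 x 84 x 6 mm, with a white painted rectangle of 49 (x) x 65 (y) mm at its centre; seat of the block. Its centre is 74 to 83 mm from the middle plate's centre, at the other end of the row. Origin: centre of its underside, on the bench; z up; its y axis runs nearly along the row (within 3 degrees).
- sleeve_centre (a point): Short rusty brown tube offcut standing on end, 50 mm diameter, 42 mm high, about 0.35 kg. Point at its centre, 21 mm above its foot; z up along the tube.
- block_centre (a point): Bright steel set-up block with black drilled holes, 44 (x) x 60 (y) x 42 (z) mm, about 0.6 kg. Point at its centre, 21 mm above its foot; its long y side belongs along the y axis of the square plate (either way round).
- bearing_centre (a point): Steel ball bearing lying flat, 47 mm diameter, 14 mm high, about 0.16 kg. Point at its centre, 7 mm above its underside; z is its axis.
- flat_bar_centre (a point): Flat grey steel bar lying flat, 32 (x) x 210 (y) x 10 (z) mm, about 0.5 kg. Point at its centre, 5 mm above its underside; y runs along its length.
- punch_centre (a point): Short dark steel bar standing on end, 20 (x) x 32 (y) x 85 (z) mm, about 0.42 kg. Point at its centre, 42.5 mm above its foot; z up along its length. Any turn about z will do at the end.
- oil_centre (a point): White plastic oil bottle standing, 45 mm diameter, 108 mm high; a bystander, to be left alone. Point at its centre, 54 mm above its foot.
- tall_tube_centre (a point): Tall slim rusty tube standing on end, 33 mm diameter, 125 mm high; a bystander, to be left alone. Point at its centre, 62.5 mm above its foot.
There are look-alikes about, which are no part of the job. Of the things that look like the part that bears punch_centre, the largest one is meant.

How it is judged:
By the outcome, as a careful person would: the job done as asked, in the order asked, and still so for the second after the job is handed in, with the robot touching nothing.
It also fails if it takes over 144 s, if anything falls off the work surface, if the arm or the gripper's body presses on something with over 40 N, if the wrist force passes 120 N, or if a joint passes its speed limit or range.

ROBOT

A 6-joint arm with a two-finger parallel gripper is mounted at the origin on a cart in front of the work surface, level with it; the furniture and walls round the work are solid. World frame = base frame: x ahead of the robot, y to its left, z up, the work surface at z = 0. Lengths are in m, angles in rad, forces in N, time in s.
With the tool pointing down it reaches from about 0.3 to 0.875 m from the base axis. Payload 6.4 kg.
Tool frame: the origin (TCP) lies at the very end of the fingers, on their centre line; the grasp point (between the pads) lies 19 mm behind it; z points along the fingers, y is the line along which they close (so a half turn about z gives the same grasp; the last joint's range is limited). The gripper opens to 85 mm and grips with 20 to 120 N. Pads are 22 mm wide; open, the fingers measure 114 mm over their backs; the gripper's body (76 mm by 85 mm) begins 54 mm behind the grasp point. The pads swing forward as they close: fully open they stand 13 mm farther back than shut.
Start: joints at [-1.311, 0.181, 1.607, -0, 1.354, -0.206], TCP at [0.258, -0.514, 0.231] pointing down, gripper open.
Joint ranges: [-2.99, 2.99], [-0.89, 2.07], [0.3, 2.58], [-1.14, 4.28], [0, 2.63], [-3.12, 3.12]. Speed limits (rad/s): [2.57, 2.57, 3.01, 3.14, 3.14, 3.14].

INTERFACE

Orientations are given as a unit quaternion [w, x, y, z].
In Python, from bench import ctrl, camera, calibration, order, outline_of gives the robot as it stands.
- The arm moves only by the tool move_arm, never from a script. Its argument "series" is a list that holds one entry, the list of rows, each a list of 5 numbers: the opening, from 0 (shut) to 1 (fully open), then the shift along the tool's x, y, z in mm, then the turn about the tool's z in rad. A call has exactly 10 rows; each row is the pose to reach, as a shift and turn from the pose commanded when the call began, along the tool's axes at that moment; what a row does not reach only later rows make up. A row lasts 1/12 s, in which the tool goes at most 41.7 mm and 7.16 degrees, less where a joint would pass 70% of its speed; a pose out of reach is approached as far as the arm can. A call with a gripper value outside its range is refused whole. The fingers move at their own pace and stop on an object; the grip force is fixed at half the most. Time passes only in rows, so rows that repeat a pose let the fingers close, or fill a call up. It gives the time, the measured TCP pose, the force, the opening and the grip force at its end, in the units of the state.
- ctrl.get_obs(): the state, without advancing time (a new reading comes with each control period).
- camera(name): name is "scene" or "side" or "wrist"; returns (picture, depth): 400x640x3 uint8, blue, green, red; 400x640 float32, m along the optical axis (not along the pixel's ray), 0 where there is no reading.
- calibration(name): a dict with "intrinsics" (3x3 intrinsics, pixels), "rvec" (rotation vector, rad) and "tvec" (3), from world to camera coordinates, as OpenCV has them. Camera axes: x right, y down, z forward; pixel columns grow to the right and rows downward; lengths in m; the calibration is good to about 2 mm. A picture is of the moment at which its call begins: read the wrist's pose just before it. calibration takes no time and is no camera call; for the wrist camera it gives the pose at the moment of the call.
- order.hand_in(): hands the job in; it is judged then, once.
Trained networks look in the newest picture that a camera, given by its name, has taken for a name from the list of things; names that differ only in an ending like _2 or _b are one class to them, and where a whole thing is asked for, a point or a joint stands for the part that bears it (a point fixed in the world has none). Each returns a list of dicts, best first, with "conf" (0 to 1); they miss things now and then, are a little off and sometimes report something else, mostly with a low value. They report only what shows in the picture. A call takes as long as a camera call. They do not tell look-alikes from the thing itself.
- outline_of(target, camera): "region" (400x640 bool, what is visible of it) and "bbox" ([centre column, centre row, width, height] in pixels, round what is visible of it).
The state is a dict: "time_s": time; "q": joint angles; "dq": joint speeds; "joint_efforts": joint torques, N m; "eef_pos": TCP position; "eef_rot": TCP orientation; "wrist_force": force on the tool from outside, world axes, zero at the start; "torque": the same for the moment, N m; "opening": opening from 0.0 (shut) to 1.0 (fully open); "grasp_force": force on a finger pad.
Only numpy, scipy, OpenCV 4.12 (cv2) and the standard library are available. Lean on these libraries where they do the work, as an engineer would, in place of code of your own. Each camera call takes 0.05 s, during which the arm holds its last target. There are 200 camera calls.

## Working session

There is one attempt and no reset: what is moved stays moved. The work goes in short steps, Python scripts to look and compute and a tool call to move; the robot and the scene stay as the last step left them, time stands still between calls to the robot, and variables do not carry over. Pictures are saved under pics/ and viewed, at most 17 in all, crops included, and the job is handed in when it is done.

Besides the shell and the picture viewer there is one more tool, called after "Call:" as a command line: name --argument value ..., lists and objects as JSON in quotes. move_arm: Moves the arm, as the interface text tells. Its arguments: {"type":"object","properties":{"series":{"type":"array","items":{"type":"array","items":{"type":"array","items":{"type":"number"}}}}},"required":["series"]}

```bash
ls; mkdir -p pics; cat > h.py <<'E'
import numpy as np,cv2,json
from bench import ctrl,camera,calibration,order,outline_of
from scipy.spatial.transform import Rotation as R
def cal(n):
    c=calibration(n);return np.array(c["intrinsics"],float),cv2.Rodrigues(np.array(c["rvec"],float))[0],np.array(c["tvec"],float).ravel()
def world(n,depth):
    K,Rm,t=cal(n);v,u=np.mgrid[:400,:640]
    p=np.stack([(u-K[0,2])/K[0,0]*depth,(v-K[1,2])/K[1,1]*depth,depth],-1)
    return (p-t)@Rm
def tool():
    o=ctrl.get_obs();q=o["eef_rot"];return np.array(o["eef_pos"]),R.from_quat([q[1],q[2],q[3],q[0]])
E
python3 - <<'E'
from h import *
for n in("scene","side","wrist"):
    im,d=camera(n);cv2.imwrite(f"pics/{n}0.png",im);np.savez(f"pics/{n}0.npz",im=im,d=d)
    P=world(n,d);K,Rm,t=cal(n);print(n,"cam",(-Rm.T@t).round(3))
    for k in["middle_plate","round_plate","square_plate","sleeve_centre","block_centre","bearing_centre","flat_bar_centre","punch_centre","oil_centre","tall_tube_centre"]:
        for r in outline_of(k,n)[:4]:
            m=r["region"]&(d>0);p=P[m]
            if len(p):
                zt=np.percentile(p[:,2],95);T=p[p[:,2]>zt-.006]
                c,s,a=cv2.minAreaRect((T[:,:2]*1000).astype(np.float32))
                print(k,round(r["conf"],2),np.round(r["bbox"]).astype(int),"ztop",zt.round(3),"rect",np.round(c,0),np.round(s,0),round(a,1))
o=ctrl.get_obs();print(o)
E
```

```text
pics
scene cam [0.02  0.843 0.644]
middle_plate 0.64 [310 223  37  15] ztop 0.011 rect [538. -18.] [85. 66.] 7.4
round_plate 0.87 [300 238  33  22] ztop 0.011 rect [499. 108.] [ 83. 201.] 32.9
square_plate 0.63 [320 208  35  17] ztop 0.011 rect [548. -93.] [85. 89.] 5.7
sleeve_centre 0.87 [241 262  26  28] ztop 0.045 rect [592. 227.] [47. 52.] 56.9
block_centre 0.69 [216 288  34  34] ztop 0.046 rect [575. 325.] [60. 48.] 26.7
block_centre 0.65 [382 188  24  34] ztop 0.015 rect [ 379. -140.] [ 61. 541.] 18.4
flat_bar_centre 0.64 [384 188  26  36] ztop 0.015 rect [ 426. -294.] [ 33. 220.] 8.1
flat_bar_centre 0.61 [310 222  33  16] ztop 0.011 rect [538. -18.] [86. 63.] 4.7
punch_centre 0.68 [296 263  18  35] ztop 0.088 rect [445. 200.] [33. 23.] 60.3
punch_centre 0.53 [275 248  10  24] ztop 0.06 rect [531. 160.] [20. 15.] 72.6
punch_centre 0.49 [322 282   9  30] ztop 0.059 rect [374. 215.] [13. 24.] 8.5
oil_centre 0.82 [267 294  18  45] ztop 0.11 rect [404. 385.] [ 26. 165.] 36.6
oil_centre 0.35 [345 173  11   8] ztop 0.019 rect [ 588. -328.] [20. 39.] 72.2
tall_tube_centre 0.74 [331 17
[... 1094 characters left out ...]
5, 'q': array([-1.31128433e+00,  1.80784250e-01,  1.60700266e+00, -4.40327749e-05,
        1.35382166e+00, -2.06312945e-01]), 'dq': array([ 1.43275489e-03, -9.85963052e-04,  8.38442633e-05, -2.16492063e-05,
       -4.71753957e-04,  1.44626425e-03]), 'joint_efforts': array([-9.23083826e-04, -4.44830811e+01, -3.51673114e+01, -3.01838909e-04,
        7.86663222e-04,  8.00387596e-06]), 'eef_pos': array([ 0.25826462, -0.51374061,  0.23129603]), 'eef_rot': array([-7.38399089e-06,  9.72997194e-01,  2.30816938e-01, -2.17042011e-05]), 'wrist_force': array([-0.1678498 ,  0.22686023, -0.31604882]), 'torque': array([0.00758948, 0.03567176, 0.03741059]), 'grasp_force': 0.0, 'opening': 1.0011050488351365}
```

```bash
python3 - <<'E'
import cv2,numpy as np
a=cv2.imread("pics/scene0.png")[150:330,190:410];b=cv2.imread("pics/side0.png")[120:350,260:420]
a=cv2.resize(a,(440*800//440//1,int(180*800/220)))[:600]
cv2.imwrite("pics/sc.png",cv2.resize(a,(733,550)));cv2.imwrite("pics/sd.png",cv2.resize(b,(417,600),interpolation=cv2.INTER_CUBIC))
E
```

```text
(no output)
```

View pics/sc.png

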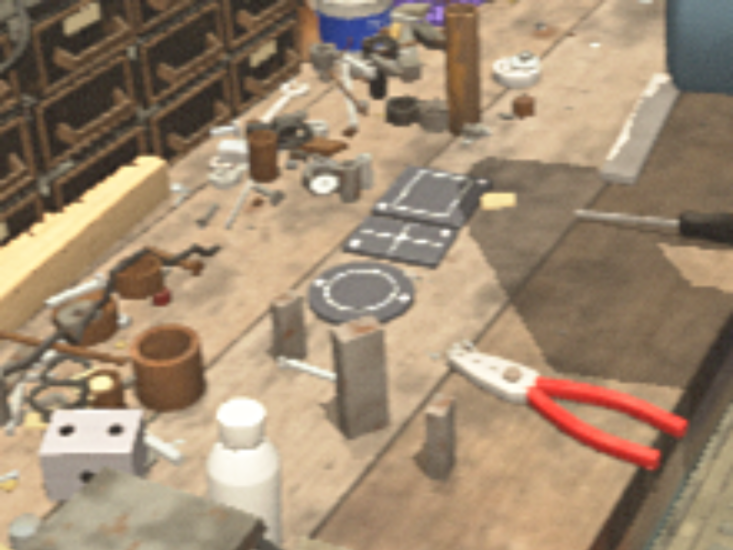

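View pics/sd.png

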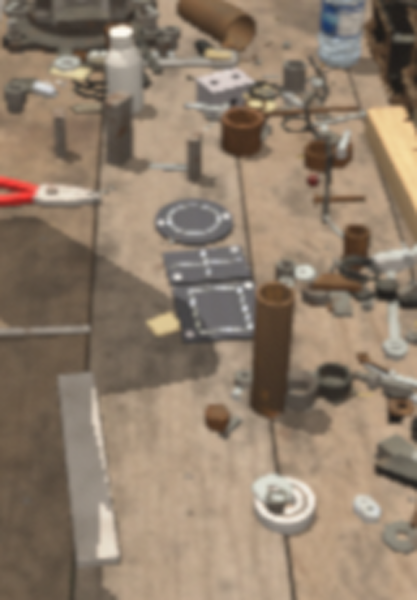

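Look-alikes in the scene image: short bars at (296,263) with its top at 88 mm, (275,248) with its top at 60 mm, and (322,282) with its top at 59 mm. The largest, (296,263), is the punch. The sleeve is at (241,262); other brown rings lie near (228,240), and the tall tube is at (331,173). The bearing is at side (368,315), and there is a dark ring near (375,280). The block is at scene (216,288). The flat bar is at side (294,300).

I'll fly over the plates with the wrist camera next.

```bash
cat >> h.py <<'E'
def go(x,y,z,yaw):  # yaw of tool x axis, deg; prints shift in tool axes (mm) and turn
    p,r=tool();M=r.as_matrix();s=M.T@(np.array([x,y,z])-p)*1000
    y0=np.arctan2(M[1,0],M[0,0]);dt=-(np.radians(yaw)-y0);dt=(dt+np.pi/2)%np.pi-np.pi/2
    print("from",p.round(4),"yaw",np.degrees(y0).round(2),"-> shift",s.round(1),"turn",dt.round(4),"rows",round(max(np.linalg.norm(s)/41.7,abs(dt)/.125),1))
E
python3 - <<'E'
from h import *
K,Rm,t=cal("wrist");print(K,Rm[2]); go(.44,-.03,.28,7.6)
z=np.load("pics/scene0.npz")
a=cv2.resize(z["im"][225:310,200:340],(800,486),interpolation=cv2.INTER_CUBIC);cv2.imwrite("pics/crop1.png",a)
E
```

```text
[[360.37504455   0.         320.24235081]
 [  0.         360.37504455 208.95922675]
 [  0.           0.           1.        ]] [-0.2455346  -0.12344584 -0.96149565]
from [ 0.2583 -0.5137  0.2313] yaw 26.69 -> shift [ 379.7 -350.6  -48.7] turn 0.3332 rows 12.4
```

View pics/crop1.png

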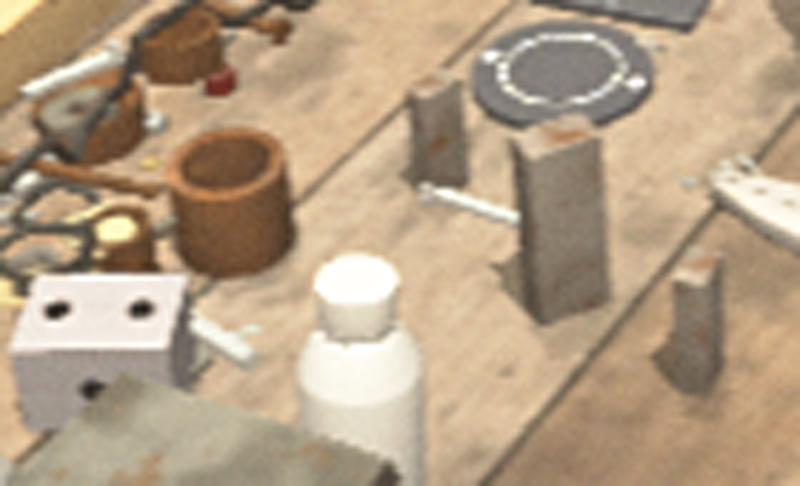

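The crop shows the sleeve at (230,200), the drilled block at (100,350), and the large upright bar at (560,220) with two smaller ones beside it. The large bar is the punch. Next I move above the plates.

Call:
move_arm --series '[[[1,41,-35,-5,0.03],[1,80,-70,-10,0.06],[1,120,-105,-15,0.1],[1,160,-140,-20,0.14],[1,200,-175,-25,0.18],[1,235,-205,-30,0.21],[1,265,-230,-35,0.25],[1,295,-255,-40,0.28],[1,320,-280,-45,0.31],[1,340,-305,-50,0.33]]]'

```text
time_s: 2.48
eef_pos: [0.4125, -0.1273, 0.2759]
eef_rot: [0.0, 0.998, 0.067, 0.0]
wrist_force: [1.8, -0.9, -0.2]
opening: 1.001
grasp_force: 0.0
```

```bash
python3 - <<'E'
from h import *
go(.50,-.02,.29,7.6)
E
```

```text
from [ 0.4125 -0.1273  0.2759] yaw 7.68 -> shift [101.1 -94.7 -14.1] turn 0.0013 rows 3.3
```

Call:
move_arm --series '[[[1,25,-24,-4,0],[1,50,-48,-8,0],[1,75,-72,-12,0],[1,100,-95,-14,0],[1,100,-95,-14,0],[1,100,-95,-14,0],[1,100,-95,-14,0],[1,100,-95,-14,0],[1,100,-95,-14,0],[1,100,-95,-14,0]]]'

```text
time_s: 3.32
eef_pos: [0.4979, -0.0225, 0.2894]
eef_rot: [0.0, 0.998, 0.067, 0.0]
wrist_force: [-0.3, 0.3, 0.9]
opening: 1.002
grasp_force: 0.0
```

```bash
cat >> h.py <<'E'
def look(names,n="wrist",save=None,k=2):
    im,d=camera(n);P=world(n,d)
    if save: cv2.imwrite(f"pics/{save}.png",im);np.savez(f"pics/{save}.npz",im=im,P=P)
    for nm in names:
        for r in outline_of(nm,n)[:k]:
            m=r["region"]&(d>0);p=P[m]
            if len(p)<20: continue
            zt=np.percentile(p[:,2],90);T=p[abs(p[:,2]-zt)<.006]
            T2=(T[:,:2]*1000).astype(np.float32)
            c,s,a=cv2.minAreaRect(T2);
            print(nm,round(r["conf"],2),np.round(r["bbox"]).astype(int),"ztop",zt.round(4),"rect",np.round(c,1),np.round(s,1),round(a,1),"mean",T2.mean(0).round(1))
    return im,P
E
python3 - <<'E'
from h import *
im,P=look(["middle_plate","round_plate","square_plate","sleeve_centre","punch_centre","block_centre"],save="w1")
go(.5,-.02,.29,7.6)
# white paint on plates
g=im.min(2);row=np.array([-.01,.075])
for c,rad in(((.527,.064),.036),((.538,-.018),.03),((.548,-.094),.042)):
    m=(np.hypot(P[...,0]-c[0],P[...,1]-c[1])<rad)&(g>150)&(abs(P[...,2]-.006)<.01)
    q=(P[m][:,:2]*1000).astype(np.float32);print(len(q),cv2.minAreaRect(q),cv2.minEnclosingCircle(q),q.mean(0),P[m][:,2].mean())
E
```

```text
middle_plate 0.7 [320 131  53  72] ztop 0.0055 rect [537.7 -16. ] [83.7 55.2] 6.6 mean [539.2 -15.9]
round_plate 0.67 [249 130  76  75] ztop 0.0055 rect [528.8  64.3] [83.7 84.9] 60.9 mean [529.6  64.3]
square_plate 0.92 [388 133  78  77] ztop 0.0056 rect [548.1 -92.7] [85.3 85.7] 6.2 mean [549.4 -91.3]
square_plate 0.21 [320 131  50  73] ztop 0.0055 rect [538.1 -16. ] [82.1 54. ] 7.6 mean [539.3 -15.9]
sleeve_centre 0.9 [97 49 66 57] ztop 0.0404 rect [591.1 226.7] [48.9 49.6] 4.8 mean [591.4 226.6]
punch_centre 0.89 [156 117  38  16] ztop 0.0559 rect [533. 158.] [21.9 12.1] 75.8 mean [533.1 157.1]
punch_centre 0.72 [112 194  74  46] ztop 0.0836 rect [445.7 199.4] [32.2 21.2] 57.2 mean [446.5 198. ]
block_centre 0.85 [27 54 49 65] ztop 0.0404 rect [574.8 302.4] [26.4 60.2] 85.4 mean [570.3 304.7]
block_centre 0.73 [96 50 65 61] ztop 0.0404 rect [591.  226.7] [49.4 49.7] 39.9 mean [591.5 226.8]
from [ 0.4982 -0.0217  0.2894] yaw 7.76 -> shift [ 2.  -1.5 -0.6] turn 0.0028 rows 0.1
435 ((527.8268432617188, 64.90126037597656), (57.937591552734375, 57.20082092285156), 53.312740325927734) ((527.16748046875, 63.598358154296875), 35.901187896728516) [527.02954  64.66024] 0.004740482451818063
187 ((539.2228393554688, -15.029516220092773), (37.067100524902344, 44.43367004394531), 57.925201416015625) ((538.6996459960938, -15.239974021911621), 28.385953903198242) [541.89215  -14.863876] 0.004941094764069368
353 ((547.6795654296875, -91.95416259765625), (51.53295135498047, 66.71052551269531), 6.190820693969727) ((547.3519287109375, -92.64898681640625), 40.84991455078125) [550.7032   -95.208916] 0.005066413431374702
```

View pics/w1.png

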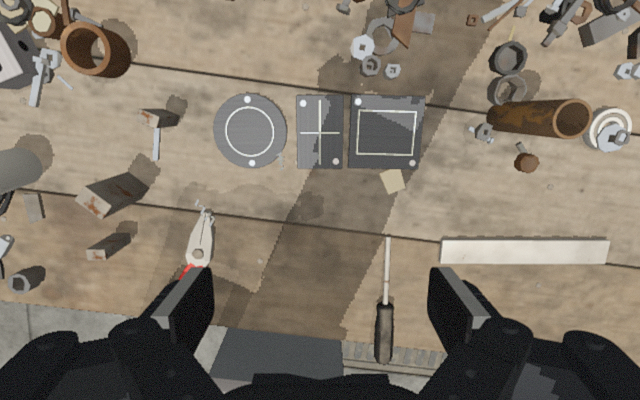

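The wrist view shows the round plate at (250,130), the cross at (320,132) and the square plate at (387,132). The sleeve is at (97,49), the block at the left edge (15,55), the large punch at (112,194), the flat bar at (525,250), the bearing at (610,137) and the tall tube at (540,118). I move over the sleeve and block.

Call:
move_arm --series '[[[1,11,-35,4,0],[1,22,-70,8,0],[1,33,-105,12,0],[1,44,-140,16,0],[1,55,-175,20,0],[1,66,-210,24,0],[1,78,-245,28,0],[1,85,-265,32,0],[1,85,-265,32,0],[1,85,-265,32,0]]]'

```text
time_s: 4.5
eef_pos: [0.5461, 0.2534, 0.2566]
eef_rot: [0.0, 0.998, 0.069, -0.001]
wrist_force: [0.4, 0.2, 0.4]
opening: 1.0
grasp_force: 0.0
```

```bash
python3 - <<'E'
from h import *
im,P=look(["sleeve_centre","block_centre","oil_centre"],save="w2")
for th in (0,): go(.5915,.2265,.07,0)
E
```

```text
sleeve_centre 0.81 [353 138  46  51] ztop 0.0416 rect [591.5 226.5] [48.9 49. ] 7.9 mean [591.3 226.2]
block_centre 0.57 [256 137  70  71] ztop 0.0417 rect [576.5 323.1] [59.9 44.3] 27.8 mean [577.4 322.9]
oil_centre 0.91 [236 263  54  80] ztop 0.1063 rect [447.9 325.3] [28.  21.6] 8.2 mean [449.5 325.8]
oil_centre 0.32 [482 208  76  73] ztop 0.0061 rect [528.7  64.2] [83.8 85.3] 15.4 mean [529.6  64.9]
from [0.5468 0.2513 0.2578] yaw 7.7 -> shift [ 40.9  30.5 187.8] turn 0.1343 rows 4.7
```

View pics/w2.png

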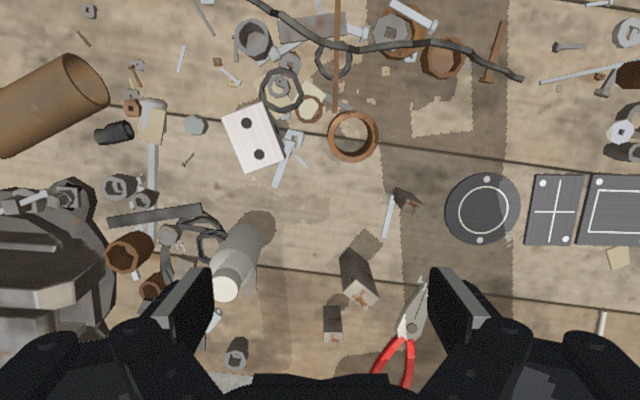

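The sleeve is at (353,138), with a rod above it and a nut and bolt at (308,108) and (285,160). The block is at (254,138), with the bolt close to its right side. I need to know how high this clutter stands where the fingers would go.

```bash
cat >> h.py <<'E'
def hmap(P,cx,cy,closing_deg,half,off=0,th=20,w=24):
    """height of surroundings under each finger: centre +- (half..half+th) along closing dir, width w, shifted off across"""
    a=np.radians(closing_deg);u=np.array([np.cos(a),np.sin(a)]);v=np.array([-u[1],u[0]])
    q=P[...,:2]*1000-[cx,cy];s=q@u;t=q@v-off
    return [round(float(np.percentile(P[...,2][(f*s>half)&(f*s<half+th)&(abs(t)<w/2)],97)*1000),1) for f in(1,-1)]
E
python3 - <<'E'
from h import *
P=np.load("pics/w2.npz")["P"]
for yaw in(0,8,20,30,38,50): print("sleeve yaw",yaw,hmap(P,591.4,226.4,yaw-90,27))
for off in(-12,-6,0,6,12): print("block short",off,hmap(P,576.5,323,27.8-90,24,off),"long",hmap(P,576.5,323,27.8,32,off))
go(.5915,.2265,.1,37.7);go(.5915,.2265,.012,37.7)
E
```

```text
sleeve yaw 0 [0.1, 34.1]
sleeve yaw 8 [0.3, 0.2]
sleeve yaw 20 [0.2, 0.1]
sleeve yaw 30 [0.4, 0.1]
sleeve yaw 38 [0.4, 337.3]
sleeve yaw 50 [0.4, 337.3]
block short -12 [23.0, 0.2] long [39.6, 338.2]
block short -6 [22.3, 0.1] long [28.9, 329.0]
block short 0 [29.5, 0.1] long [11.9, 325.2]
block short 6 [40.2, 0.2] long [11.9, 324.9]
block short 12 [40.4, 0.2] long [0.8, 325.0]
from [0.5468 0.2513 0.2578] yaw 7.7 -> shift [ 40.9  30.5 157.8] turn -0.5237 rows 4.2
from [0.5468 0.2513 0.2578] yaw 7.7 -> shift [ 40.9  30.5 245.8] turn -0.5237 rows 6.0
```

Under the sleeve's finger spots the bench reads flat. I grasp the sleeve at yaw about 22°.

Call:
move_arm --series '[[[0.8,14,10,40,-0.1],[0.8,28,20,75,-0.2],[0.78,41,30,110,-0.25],[0.78,41,30.5,145,-0.25],[0.78,41,30.5,170,-0.25],[0.78,41,30.5,195,-0.25],[0.78,41,30.5,220,-0.25],[0.78,41,30.5,235,-0.25],[0.78,41,30.5,245,-0.25],[0.78,41,30.5,245,-0.25]]]'

```text
time_s: 5.53
eef_pos: [0.5902, 0.2269, 0.0106]
eef_rot: [0.0, 0.982, 0.191, -0.002]
wrist_force: [-0.4, -0.2, 0.3]
opening: 0.777
grasp_force: 0.0
```

Call:
move_arm --series '[[[0.78,0,0,0,0],[0.5,0,0,0,0],[0.5,0,0,0,0],[0.4,0,0,0,0],[0.4,0,0,0,0],[0.4,0,0,-2,0],[0.4,0,0,-20,0],[0.4,0,0,-50,0],[0.4,0,0,-80,0],[0.4,0,0,-80,0]]]'

```text
time_s: 6.37
eef_pos: [0.5952, 0.2288, 0.099]
eef_rot: [0.0, 0.981, 0.192, 0.005]
wrist_force: [2.4, 0.3, -1.5]
opening: 0.561
grasp_force: 63.0
```

```bash
python3 - <<'E'
from h import *
look(["sleeve_centre"]);go(.5285,.0645,.10,22);go(.5285,.0645,.02,22)
E
```

```text
sleeve_centre 0.78 [322 293 132 152] ztop 0.1223 rect [592.4 228.4] [49.9 48.1] 21.8 mean [593.1 228.7]
from [0.5921 0.2281 0.0937] yaw 22.11 -> shift [-120.5  127.6   -6.5] turn 0.002 rows 4.2
from [0.5921 0.2281 0.0937] yaw 22.11 -> shift [-120.7  127.6   73.5] turn 0.002 rows 4.6
```

Grasped and centred within 1 mm. Next: over the round plate, then lower.

Call:
move_arm --series '[[[0.4,-10,10,-10,0],[0.4,-30,32,-15,0],[0.4,-55,58,-15,0],[0.4,-80,85,-15,0],[0.4,-105,111,-15,0],[0.4,-120.5,127.5,-15,0],[0.4,-120.5,127.5,0,0],[0.4,-120.5,127.5,25,0],[0.4,-120.5,127.5,40,0],[0.4,-120.5,127.5,40,0]]]'

```text
time_s: 7.3
eef_pos: [0.5228, 0.0645, 0.0471]
eef_rot: [-0.002, 0.982, 0.191, -0.005]
wrist_force: [-1.0, -1.1, -3.3]
opening: 0.564
grasp_force: 63.0
```

```bash
python3 - <<'E'
from h import *
look(["sleeve_centre","round_plate"]);go(.5285,.0645,.0185,22)
E
```

```text
sleeve_centre 0.89 [321 291 130 157] ztop 0.0751 rect [522.7  64.3] [50.6 48.3] 22.0 mean [523.5  64.7]
round_plate 0.88 [325 225 162 154] ztop 0.0073 rect [532.5  67. ] [79.  82.2] 61.6 mean [538.5  68.2]
from [0.5272 0.0645 0.0519] yaw 22.12 -> shift [ 1.3  0.6 33.4] turn 0.002 rows 0.8
```

Call:
move_arm --series '[[[0.4,1.3,0.5,12,0],[0.4,1.3,0.5,22,0],[0.4,1.3,0.5,28,0],[0.4,1.3,0.5,31,0],[0.4,1.3,0.5,33,0],[0.4,1.3,0.5,34,0],[0.4,1.3,0.5,34,0],[0.6,1.3,0.5,34,0],[0.7,1.3,0.5,34,0],[0.75,1.3,0.5,34,0]]]'

```text
time_s: 8.28
eef_pos: [0.5296, 0.0644, 0.0187]
eef_rot: [0.0, 0.981, 0.192, 0.001]
wrist_force: [-0.1, 0.7, -0.2]
opening: 0.748
grasp_force: 0.0
```

Call:
move_arm --series '[[[0.78,0,0,0,0],[0.8,0,0,-2,0],[0.8,0,0,-20,0],[0.8,0,0,-50,0],[0.8,0,0,-85,0],[0.8,0,0,-120,0],[1,0,0,-155,0],[1,0,0,-180,0],[1,0,0,-180,0],[1,0,0,-180,0]]]'

```text
time_s: 9.12
eef_pos: [0.5303, 0.0643, 0.2002]
eef_rot: [0.001, 0.981, 0.192, 0.002]
wrist_force: [-0.1, -0.3, -1.0]
opening: 0.998
grasp_force: 0.0
```

```bash
python3 - <<'E'
from h import *
im,P=look(["sleeve_centre","round_plate","middle_plate","block_centre"]);go(.5765,.323,.12,27.8)
E
```

```text
sleeve_centre 0.71 [320 194  55  64] ztop 0.0452 rect [525.2  64.4] [49.  49.2] 20.6 mean [525.3  64.4]
round_plate 0.91 [319 182  92  85] ztop 0.0035 rect [527.4  65.2] [83.3 84.7] 20.7 mean [533.6  68.3]
middle_plate 0.95 [400 203  82  92] ztop 0.0035 rect [535.9 -15.8] [84.3 56.4] 7.6 mean [537.4 -14.6]
block_centre 0.8 [47 29 93 57] ztop 0.0391 rect [564.4 318.6] [38.5 45.5] 25.4 mean [564.5 316.7]
from [0.528  0.0645 0.1965] yaw 22.1 -> shift [ 142.4 -221.2   76.5] turn -0.0995 rows 6.6
```

Call:
move_arm --series '[[[0.75,21,-33,5,-0.02],[0.72,42,-66,10,-0.04],[0.72,63,-99,20,-0.06],[0.72,84,-131,30,-0.1],[0.72,105,-163,40,-0.1],[0.72,125,-194,55,-0.1],[0.72,142.5,-221,70,-0.1],[0.72,142.5,-221,76,-0.1],[0.72,142.5,-221,76,-0.1],[0.72,142.5,-221,76,-0.1]]]'

```text
time_s: 10.2
eef_pos: [0.5769, 0.3222, 0.1206]
eef_rot: [0.0, 0.971, 0.241, -0.002]
wrist_force: [0.2, -0.9, 0.1]
opening: 0.718
grasp_force: 0.0
```

```bash
sed -i 's/^def world(n,depth):/def world(n,depth,C=None):/; s/    K,Rm,t=cal(n);v,u/    K,Rm,t=C or cal(n);v,u/; s/    im,d=camera(n);P=world(n,d)$/    C=cal(n);im,d=camera(n);P=world(n,d,C)/' h.py; python3 - <<'E'
from h import *
im,P=look(["block_centre"]);go(.5765,.323,.013,27.8)
E
```

```text
block_centre 0.72 [319 211  74  99] ztop 0.0413 rect [576.1 324.5] [60.6 44.6] 27.6 mean [577.4 325.4]
from [0.5782 0.3217 0.1227] yaw 27.77 -> shift [ -0.9  -2.  109.7] turn -0.0006 rows 2.6
```

Call:
move_arm --series '[[[0.72,-1,-2,25,0],[0.72,-1,-2,50,0],[0.72,-1,-2,75,0],[0.72,-1,-2,95,0],[0.72,-1,-2,105,0],[0.72,-1,-2,109,0],[0.72,-1,-2,109,0],[0.5,-1,-2,109,0],[0.4,-1,-2,109,0],[0.35,-1,-2,109,0]]]'

```text
time_s: 11.13
eef_pos: [0.5778, 0.3245, 0.0157]
eef_rot: [-0.0, 0.971, 0.241, 0.002]
wrist_force: [-0.4, -0.5, 4.8]
opening: 0.503
grasp_force: 64.4
```

Call:
move_arm --series '[[[0.35,0,0,0,0],[0.35,0,0,0,0],[0.35,0,0,-3,0],[0.35,0,0,-20,0],[0.35,0,0,-50,0],[0.35,0,0,-85,0],[0.35,0,0,-110,0],[0.35,0,0,-120,0],[0.35,0,0,-120,0],[0.35,0,0,-120,0]]]'

```text
time_s: 11.97
eef_pos: [0.5752, 0.3238, 0.132]
eef_rot: [0.0, 0.971, 0.241, -0.001]
wrist_force: [-0.3, -1.4, -7.4]
opening: 0.499
grasp_force: 63.3
```

```bash
python3 - <<'E'
from h import *
im,P=look(["block_centre"]);go(.548,-.0925,.13,96.2);print(ctrl.get_obs()["q"].round(2))
E
```

```text
block_centre 0.75 [321 289 130 176] ztop 0.1575 rect [574.4 323.8] [60.4 44.1] 27.7 mean [577.1 325.3]
from [0.5741 0.3234 0.13  ] yaw 27.84 -> shift [-217.2  355.6    0.9] turn -1.1932 rows 10.0
[ 0.33  0.46  1.46 -0.    1.23  1.42]
```

Block held, square in the fingers. I carry it to the square plate.

Call:
move_arm --series '[[[0.35,-20,33,0,-0.11],[0.35,-41,67,0,-0.23],[0.35,-62,101,0,-0.35],[0.35,-83,136,0,-0.47],[0.35,-104,170,0,-0.59],[0.35,-125,205,0,-0.71],[0.35,-147,240,0,-0.83],[0.35,-168,275,0,-0.95],[0.35,-190,312,0,-1.07],[0.35,-210,345,0,-1.16]]]'

```text
time_s: 12.9
eef_pos: [0.5506, -0.0646, 0.131]
eef_rot: [-0.002, 0.681, 0.733, -0.001]
wrist_force: [-0.1, -0.3, -6.0]
opening: 0.502
grasp_force: 63.7
```

```bash
python3 - <<'E'
from h import *
go(.548,-.0925,.08,96.2)
E
```

```text
from [ 0.5506 -0.0646  0.131 ] yaw 94.21 -> shift [-27.7  -4.4  51. ] turn -0.0348 rows 1.4
```

Call:
move_arm --series '[[[0.35,-5,-1,0,-0.01],[0.35,-10,-2,0,-0.02],[0.35,-15,-2,0,-0.033],[0.35,-15,-2,15,-0.033],[0.35,-15,-2,30,-0.033],[0.35,-15,-2,45,-0.033],[0.35,-15,-2,55,-0.033],[0.35,-15,-2,55,-0.033],[0.35,-15,-2,55,-0.033],[0.35,-15,-2,55,-0.033]]]'

```text
time_s: 13.73
eef_pos: [0.5522, -0.0783, 0.0789]
eef_rot: [0.0, 0.67, 0.742, 0.0]
wrist_force: [0.4, 0.3, -5.8]
opening: 0.502
grasp_force: 63.6
```

```bash
python3 - <<'E'
from h import *
im,P=look(["block_centre","square_plate","middle_plate","sleeve_centre"],save="w3");go(.548,-.0925,.020,96.2)
E
```

```text
block_centre 0.97 [322 286 130 175] ztop 0.1044 rect [552.6 -78.9] [44.7 60.4] 5.4 mean [551.9 -75.7]
block_centre 0.18 [299   7  49   9] ztop 0.0211 rect [528.9  40.4] [20.2  2.4] 6.5 mean [529.1  40. ]
square_plate 0.91 [313 217 135  84] ztop 0.0054 rect [545.7 -76.4] [85.5 54.4] 6.6 mean [538.6 -62.4]
square_plate 0.26 [321 287 127 170] ztop 0.1044 rect [552.3 -78.8] [44.1 60.1] 5.7 mean [552.  -75.6]
middle_plate 0.73 [306 115 154  98] ztop 0.0054 rect [537.4 -16. ] [86.  55.7] 7.0 mean [537.7 -14.5]
sleeve_centre 0.78 [298   6  44   8] ztop 0.0211 rect [528.9  40.4] [20.2  2.4] 6.5 mean [529.1  40. ]
from [ 0.5521 -0.0788  0.0792] yaw 95.77 -> shift [-13.2  -5.5  59.2] turn -0.0076 rows 1.5
```

View pics/w3.png

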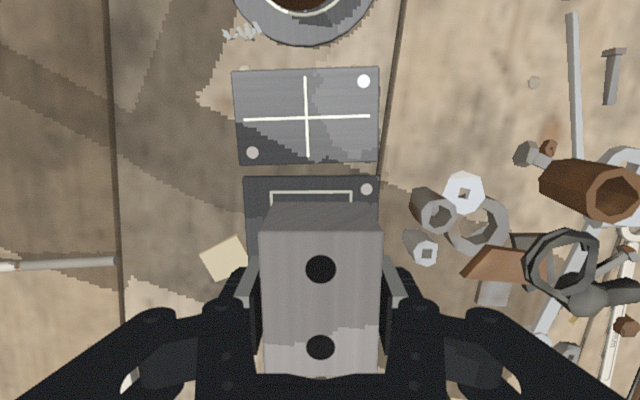

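The block hangs above the painted outline (its far edge at row 192), with the cross at (306,118). I make a small lateral correction and lower.

Call:
move_arm --series '[[[0.35,-13.5,-5,5,-0.009],[0.35,-13.5,-5,20,-0.009],[0.35,-13.5,-5,35,-0.009],[0.35,-13.5,-5,45,-0.009],[0.35,-13.5,-5,50,-0.009],[0.35,-13.5,-5,53,-0.009],[0.35,-13.5,-5,55,-0.009],[0.35,-13.5,-5,56,-0.009],[0.35,-13.5,-5,56,-0.009],[0.35,-13.5,-5,56,-0.009]]]'

```text
time_s: 14.82
eef_pos: [0.5484, -0.0927, 0.023]
eef_rot: [0.0, 0.667, 0.745, 0.0]
wrist_force: [-0.3, -0.1, -6.7]
opening: 0.504
grasp_force: 63.7
```

```bash
python3 - <<'E'
from h import *
im,P=look(["block_centre"]);look(["block_centre","square_plate","sleeve_centre","middle_plate","round_plate"],"side",k=1);go(.548,-.0925,.020,96.2);print(ctrl.get_obs()["wrist_force"])
E
```

```text
block_centre 0.72 [321 287 129 176] ztop 0.0484 rect [548.8 -93.2] [44.6 60.4] 6.2 mean [548.2 -90.1]
block_centre 0.81 [345 231  20  30] ztop 0.0501 rect [548.  -96.8] [43.4 67.2] 6.0 mean [ 549.3 -100.5]
square_plate 0.5 [342 243  34  23] ztop 0.0075 rect [540.5 -98.4] [70.7 79. ] 5.3 mean [ 530.2 -114. ]
sleeve_centre 0.4 [327 198   8  22] ztop 0.0491 rect [506.7  64.7] [39.2 11.7] 79.1 mean [507.5  64.8]
middle_plate 0.52 [337 222  29  16] ztop 0.0078 rect [532.8 -15.1] [95.3 24.6] 38.2 mean [533.2 -15.4]
from [ 0.548  -0.0925  0.0225] yaw 96.28 -> shift [0.  0.  2.5] turn 0.0014 rows 0.1
[-0.26976432 -0.04551093 -5.78020758]
```

Block centre (548.5,-93), angle 6.2°, about 0.5–1 mm above the plate. I lower 1 mm, release and rise.

Call:
move_arm --series '[[[0.35,0,0,0.5,0],[0.35,0,0,1,0],[0.35,0,0,1.2,0],[0.55,0,0,1.2,0],[0.65,0,0,1.2,0],[0.7,0,0,1.2,0],[0.75,0,0,1.2,0],[0.75,0,0,-10,0],[0.75,0,0,-40,0],[0.8,0,0,-80,0]]]'

```text
time_s: 16.05
eef_pos: [0.5455, -0.0916, 0.101]
eef_rot: [-0.003, 0.667, 0.745, -0.001]
wrist_force: [1.0, 0.6, 0.4]
opening: 0.8
grasp_force: 0.0
```

```bash
python3 - <<'E'
from h import *
go(.525,-.30,.24,10)
E
```

```text
from [ 0.5455 -0.0916  0.101 ] yaw 96.27 -> shift [-204.5  -43.9 -139.4] turn 1.5057 rows 12.0
```

Call:
move_arm --series '[[[1,0,0,-40,0.12],[1,0,0,-80,0.24],[1,-5,-5,-115,0.36],[1,-30,-10,-135,0.48],[1,-60,-15,-140,0.6],[1,-90,-20,-140,0.72],[1,-120,-25,-140,0.84],[1,-150,-32,-140,0.96],[1,-180,-38,-140,1.08],[1,-200,-42,-140,1.2]]]'

```text
time_s: 16.88
eef_pos: [0.5275, -0.2987, 0.2435]
eef_rot: [0.001, 0.972, 0.234, 0.0]
wrist_force: [-0.4, -0.1, -0.6]
opening: 1.008
grasp_force: 0.0
```

Call:
move_arm --series '[[[1,0,0,0,0.1],[1,0,0,0,0.2],[1,0,0,0,0.3],[1,0,0,0,0.3],[1,0,0,0,0.3],[1,0,0,0,0.3],[1,0,0,0,0.3],[1,0,0,0,0.3],[1,0,0,0,0.3],[1,0,0,0,0.3]]]'

```text
time_s: 17.72
eef_pos: [0.5281, -0.2958, 0.2424]
eef_rot: [-0.0, 0.996, 0.09, -0.0]
wrist_force: [0.8, 0.0, 0.2]
opening: 0.999
grasp_force: 0.0
```

```bash
python3 - <<'E'
from h import *
im,P=look(["bearing_centre","flat_bar_centre","tall_tube_centre","square_plate","block_centre"],save="w4")
m=(abs(P[...,0]-.59)<.06)&(abs(P[...,1]+.34)<.06);q=P[m]
print(len(q)); go(.59,-.345,.1,10)
E
```

```text
bearing_centre 0.75 [376 127  47  43] ztop 0.0133 rect [ 589.6 -342.7] [39.1 46.5] 0.9 mean [ 593.9 -342.3]
flat_bar_centre 0.97 [300 261 181  37] ztop 0.0094 rect [ 426.6 -291.7] [ 33.2 209.9] 7.5 mean [ 427.8 -291.3]
tall_tube_centre 0.82 [243 107  71  46] ztop 0.1234 rect [ 585.1 -221.3] [32.5 32.4] 5.2 mean [ 585.3 -220.9]
square_plate 0.7 [128 117  92  88] ztop 0.0053 rect [547.9 -92.5] [85.7 84.7] 6.2 mean [554.  -98.9]
block_centre 0.77 [116 120  87  51] ztop 0.0471 rect [548.8 -94.9] [44.1 60.8] 6.1 mean [549.4 -95.5]
block_centre 0.6 [300 260 184  38] ztop 0.0094 rect [ 426.6 -291.7] [ 33.2 209.9] 7.5 mean [ 427.8 -291.4]
34992
from [ 0.528  -0.2959  0.2423] yaw 10.34 -> shift [ 52.1  59.4 142.3] turn 0.0059 rows 3.9
```

View pics/w4.png

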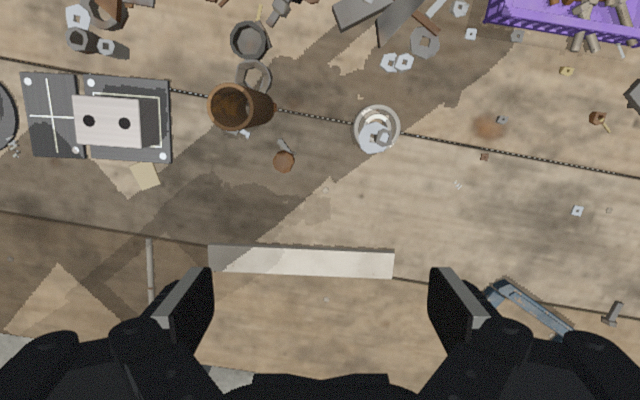

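The bearing is at (376,127) and seems to have a small nut or bolt on it at (380,137). The block is on the square plate. I check the heights around the bearing.

```bash
python3 - <<'E'
from h import *
z=np.load("pics/w4.npz");P=z["P"];im=z["im"]
print((P[100:156:4,346:406:4,2]*1000).round(0).astype(int))
m=(P[...,2]>.008)&(np.hypot(P[...,0]-.588,P[...,1]+.345)<.04)
T=(P[m][:,:2]*1000).astype(np.float32);print(cv2.minAreaRect(T),cv2.minEnclosingCircle(T))
cv2.imwrite("pics/bear.png",cv2.resize(im[90:170,330:430],(600,480),interpolation=cv2.INTER_CUBIC))
for c in (0,20,30,45,60,90,100,120,150):print(c,hmap(P,589.6,-343.5,c,26))
E
```

```text
[[  -2   -2   -1   -2   -2   -2   -1    0   -1   -2   -1   -1   -3   -3
    -1]
 [  -2   -2   -1   -2   -3   -1   -1   11   12   11   -1    0   -1   -2
     0]
 [  -1    0   -2   -2   -1   13   13   12   12   12   12   12   -1   -1
     0]
 [  -2   -1   -2    0   13   12   12   12   12   13   11   13   13   -2
    -2]
 [  -2   -2    0   12   11   14   13   13   12   13   12   12   12   -2
    -1]
 [  -3   -3    0   13   11   11   14   -2   -3   -1   13   11   12   13
    -3]
 [  -4   -4   11   12   12   23   22   21   22   -2   10   13   12   13
    -2]
 [  -1   -1   13   13   20   22   20   22   22   22   22   14   11   13
    -2]
 [  -2   -1   10   13   22   21   21   22   23   23   25   24   12   14
  -709]
 [  -1   -2   -2   22   21   21   12   16   25   23   21   23   12   12
    -2]
 [  -1   -1   -1   13   21   19   12   12   23   21   22   24   13   -1
    -3]
 [  -2   -2   -1   -2   22   22   23   21   24   23   25   24   -1   -2
    -2]
 [  -1    0   -1   -2   21   21   21   21   21   22   14   -1   -1   -1
    -1]
 [  -1   -2    0   -1   -1   -1   22   21   -2   -1   -2   -1   -2   -3
    -1]]
((578.4403076171875, -344.29669189453125), (61.41836929321289, 46.38630676269531), 10.282535552978516) ((578.08349609375, -345.35638427734375), 31.59391975402832)
0 [-0.1, 321.2]
20 [-0.1, 322.2]
30 [0.0, 322.5]
45 [-0.0, 314.1]
60 [-0.1, 0.0]
90 [-0.3, -0.1]
100 [-0.3, -0.2]
120 [-0.0, -0.1]
150 [328.1, -0.0]
```

View pics/bear.png

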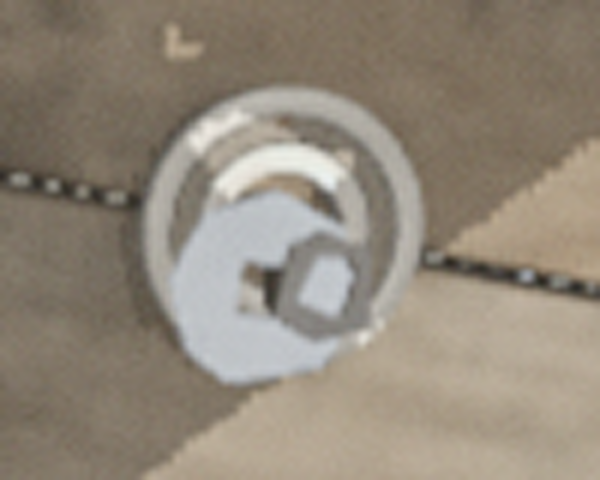

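A washer about 8 mm thick, with a nut on it, is lying on the bearing. It has to come off first. I measure it.

```bash
python3 - <<'E'
from h import *
z=np.load("pics/w4.npz");P=z["P"]
N=np.hypot(P[...,0]-.588,P[...,1]+.345)<.045
m=(P[...,2]>.0175)&(P[...,2]<.04)&N
T=(P[m][:,:2]*1000).astype(np.float32);c,r=cv2.minEnclosingCircle(T);print("washer",c,r,cv2.minAreaRect(T),np.median(P[m][:,2]),np.percentile(P[m][:,2],[5,95,99]))
m2=(P[...,2]>.0095)&(P[...,2]<.0165)&N&(P[...,0]>.588)
T=P[m2][:,:2]*1000;hull=cv2.convexHull(T.astype(np.float32))[:,0]
A=np.c_[2*hull,np.ones(len(hull))];s=np.linalg.lstsq(A,(hull**2).sum(1),rcond=None)[0];print("bearing",s[:2],np.sqrt(s[2]+s[0]**2+s[1]**2))
go(c[0]/1000,c[1]/1000,.08,10.3);go(c[0]/1000,c[1]/1000,.016,10.3)
E
```

```text
washer (576.4638061523438, -341.35321044921875) 16.721555709838867 ((575.8744506835938, -341.5549011230469), (31.98042106628418, 30.422719955444336), 71.49795532226562) 0.02174680931665739 [0.02001449 0.02434321 0.0250529 ]
bearing [ 588.87948999 -342.38741628] 21.174181499316234
from [ 0.528  -0.2959  0.2423] yaw 10.34 -> shift [ 39.5  53.4 162.3] turn 0.0007 rows 4.2
from [ 0.528  -0.2959  0.2423] yaw 10.34 -> shift [ 39.5  53.4 226.3] turn 0.0007 rows 5.7
```

Call:
move_arm --series '[[[0.8,13,18,30,0],[0.6,26,36,70,0],[0.55,39,53,105,0],[0.55,39,53,140,0],[0.55,39,53,170,0],[0.55,39,53,195,0],[0.55,39,53,210,0],[0.55,39,53,220,0],[0.55,39,53,225,0],[0.55,39,53,225,0]]]'

```text
time_s: 18.85
eef_pos: [0.576, -0.3411, 0.0173]
eef_rot: [-0.0, 0.996, 0.09, -0.0]
wrist_force: [0.0, -0.2, 0.0]
opening: 0.552
grasp_force: 0.0
```

Call:
move_arm --series '[[[0.5,0,0,0,0],[0.4,0,0,0,0],[0.3,0,0,0,0],[0.2,0,0,0,0],[0.2,0,0,0,0],[0.2,0,0,0,0],[0.2,0,0,-5,0],[0.2,0,0,-20,0],[0.2,0,0,-40,0],[0.2,0,0,-40,0]]]'

```text
time_s: 19.68
eef_pos: [0.5785, -0.3431, 0.0629]
eef_rot: [0.003, 0.996, 0.09, 0.003]
wrist_force: [1.6, -0.6, 0.5]
opening: 0.199
grasp_force: 0.0
```

```bash
python3 - <<'E'
from h import *
im,P=look(["bearing_centre"],save="w5");go(.50,-.385,.07,10.3)
print((P[200:400:14,240:400:14,2]*1000).round(0).astype(int))
E
```

```text
bearing_centre 0.85 [323 216  84  71] ztop 0.0131 rect [ 589.8 -342.4] [39.7 46.8] 5.0 mean [ 594.1 -342.6]
from [ 0.577  -0.342   0.0596] yaw 10.34 -> shift [-83.4  28.5 -10.5] turn 0.0007 rows 2.1
[[ -7  -3  -1  -2  12  11  14  12  12  -1  -1  -1]
 [ -1  -1  -2  12  12  19  -9  -2  12  -2  -2  -2]
 [  0  -2  -1  12  22  21  21  21  12  -4  -2  -5]
 [ -2  -1   0  -1  21  12  24  22  12  -2  -1  -1]
 [ -2  -2  -2  -1  69  22  23  24  69  -3  -2  -2]
 [ -1  -1  73  83  82   0  -1  -2  82  75  -2  -1]
 [ -2  -2  86  92  91  -1  -3  -1  93  85  85  -1]
 [ -1 104 107 104  92  -2  -2  -2  97 105 107  -1]
 [104 112 112 112  93   0   0 204 102 112 111 112]
 [110 118 118 119  94  -2  -1 204 103 119 119 119]
 [132 133 132 132  96  -2  -1  -1 104 133 133 132]
 [136 135 136 133  -1  -1  -1  -2  -1 137 136 137]
 [141 141 142 131  -1  -1  -1  -2  -2 141 141 141]
 [146 143 145 137 137 137 138 137 138 146 145 145]
 [149 149 150 142 142 142 142 142 142 150 149 149]]
```

View pics/w5.png

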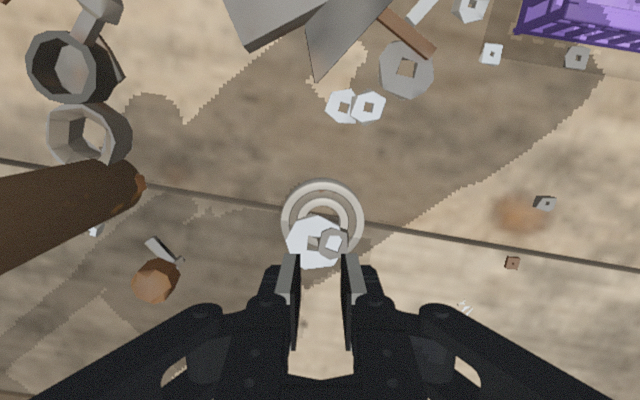

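The grip closed with no force and the washer stayed where it was. Either the tips passed over it or it isn't solid. I retry 2–3 mm lower.

Call:
move_arm --series '[[[0.48,0,0,0,0],[0.48,0,0,0,0],[0.48,0,0,15,0],[0.48,0,0,30,0],[0.48,0,0,40,0],[0.48,0,0,43,0],[0.48,0,0,44.5,0],[0.42,0,0,45,0],[0.36,0,0,45,0],[0.3,0,0,45,0]]]'

```text
time_s: 20.62
eef_pos: [0.5767, -0.3426, 0.0139]
eef_rot: [0.001, 0.996, 0.09, 0.001]
wrist_force: [-3.5, -0.3, 15.4]
opening: 0.302
grasp_force: 7.7
```

Call:
move_arm --series '[[[0.25,0,0,0,0],[0.25,0,0,0,0],[0.25,0,0,0,0],[0.25,0,0,0,0],[0.25,0,0,0,0],[0.25,0,0,0,0],[0.25,0,0,0,0],[0.25,0,0,0,0],[0.25,0,0,0,0],[0.25,0,0,0,0]]]'

```text
time_s: 21.45
eef_pos: [0.5769, -0.3423, 0.0141]
eef_rot: [0.001, 0.996, 0.09, 0.001]
wrist_force: [-2.2, 1.1, 16.3]
opening: 0.252
grasp_force: 8.0
```

```bash
python3 - <<'E'
from h import *
im,P=look(["bearing_centre"],save="w6");go(.577,-.342,.07,10.3)
cv2.imwrite("pics/w6c.png",cv2.resize(im[180:400,200:440],(654,600)))
E
```

```text
bearing_centre 0.89 [326 241 109  95] ztop 0.013 rect [ 590.5 -340.1] [37.3 45.7] 35.6 mean [ 596.6 -341.1]
from [ 0.5769 -0.3423  0.0141] yaw 10.34 -> shift [  0.2  -0.1 -55.9] turn 0.0007 rows 1.3
```

View pics/w6c.png

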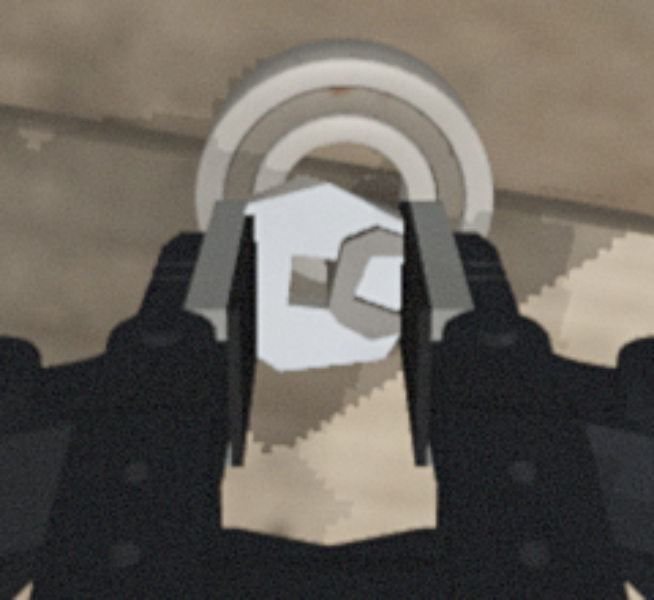

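The fingers pass straight through the washer and rest on the bearing's top with 16 N, so the washer is only scenery. I lift, remeasure the bearing and take it.

Call:
move_arm --series '[[[0.4,0,0,-10,0],[0.7,0,0,-35,0],[0.75,0,0,-65,0],[0.75,0,0,-95,0],[0.75,0,0,-120,0],[0.75,0,0,-120,0],[0.75,0,0,-120,0],[0.75,0,0,-120,0],[0.75,0,0,-120,0],[0.75,0,0,-120,0]]]'

```text
time_s: 22.38
eef_pos: [0.575, -0.3403, 0.1301]
eef_rot: [-0.001, 0.996, 0.09, -0.001]
wrist_force: [0.2, -0.1, -0.4]
opening: 0.749
grasp_force: 0.0
```

```bash
python3 - <<'E'
from h import *
from scipy.optimize import least_squares
im,P=look(["bearing_centre"],save="w7")
r=outline_of("bearing_centre","wrist")[0]["region"]
m=(P[...,2]>.0095)&(P[...,2]<.0165)&(np.hypot(P[...,0]-.588,P[...,1]+.342)<.03)
T=P[m][:,:2]*1000
c0=T.mean(0);ang=np.arctan2(*(T-[588,-342]).T[::-1]);rr=np.hypot(*(T-[588,-342]).T)
E=[]
for a in np.arange(-100,101,8):
    s=abs(np.degrees(ang)-a)<4
    if s.sum()>3:E.append(T[s][rr[s].argmax()])
E=np.array(E);f=least_squares(lambda c:np.hypot(*(E-c).T)-23.3,[588,-342],loss="soft_l1");print(f.x,f.fun.round(1))
go(f.x[0]/1000,f.x[1]/1000,.003,10.3)
E
```

```text
bearing_centre 0.58 [329 184  61  59] ztop 0.0131 rect [ 590.2 -342.1] [38.8 46.1] 5.7 mean [ 594.4 -342.5]
[ 586.37888419 -342.76161585] [-0.   0.  -0.   0.1 -0.1 -0.1 -0.  -0.1  0.1 -0.1 -0.1  0.1 -0.  -0.1
  0.1  0.1  0.1 -0.   0.   0.1 -0.2  0.1 -0.1 -0.   0.1 -0.1]
from [ 0.5755 -0.3407  0.1312] yaw 10.33 -> shift [ 10.5   4.1 128.1] turn 0.0006 rows 3.1
```

Call:
move_arm --series '[[[0.75,10.5,4,30,0],[0.75,10.5,4,60,0],[0.75,10.5,4,90,0],[0.75,10.5,4,110,0],[0.75,10.5,4,122,0],[0.75,10.5,4,128,0],[0.75,10.5,4,128.5,0],[0.65,10.5,4,128.5,0],[0.5,10.5,4,128.5,0],[0.4,10.5,4,128.5,0]]]'

```text
time_s: 23.37
eef_pos: [0.5884, -0.3442, 0.0064]
eef_rot: [0.001, 0.996, 0.09, 0.001]
wrist_force: [-1.3, 0.5, 4.3]
opening: 0.503
grasp_force: 61.3
```

Call:
move_arm --series '[[[0.4,0,0,0,0],[0.4,0,0,0,0],[0.4,0,0,-5,0],[0.4,0,0,-25,0],[0.4,0,0,-60,0],[0.4,0,0,-100,0],[0.4,0,0,-138,0],[0.4,0,0,-155,0],[0.4,0,0,-155,0],[0.4,0,0,-155,0]]]'

```text
time_s: 24.2
eef_pos: [0.5875, -0.3435, 0.1604]
eef_rot: [0.001, 0.996, 0.09, 0.001]
wrist_force: [-0.3, 0.3, -1.8]
opening: 0.502
grasp_force: 61.3
```

```bash
python3 - <<'E'
from h import *
im,P=look(["bearing_centre"],save="w8");go(.5377,-.0163,.159,97);print(ctrl.get_obs()["q"].round(2))
E
```

```text
bearing_centre 0.65 [322 278 103 109] ztop 0.1669 rect [ 586.1 -343.4] [47.2 42.4] 8.1 mean [ 587.5 -343.1]
bearing_centre 0.57 [124 194 141  84] ztop 0.1228 rect [ 585.2 -221.5] [32.4 33.2] 48.8 mean [ 585.6 -221.3]
from [ 0.5859 -0.3422  0.1567] yaw 10.33 -> shift [  11.1 -329.3   -1.4] turn -1.5126 rows 12.1
[-0.7   0.47  1.38  0.    1.29  0.69]
```

```bash
python3 - <<'E'
from h import *
z=np.load("pics/w8.npz");P=z["P"];im=z["im"]
m=(P[...,2]>.155)&(P[...,2]<.175)&(np.hypot(P[...,0]-.586,P[...,1]+.343)<.0235)
T=P[m];A=np.c_[T[:,:2]-[.586,-.343],np.ones(len(T))];s=np.linalg.lstsq(A,T[:,2],rcond=None)[0];print(s,len(T),np.percentile(T[:,2],[2,50,98]))
cv2.imwrite("pics/w8c.png",cv2.resize(im[200:360,220:420],(700,560)))
E
```

```text
[-0.02280194 -0.00595738  0.16547278] 8636 [0.15670142 0.16600051 0.17016384]
```

View pics/w8c.png

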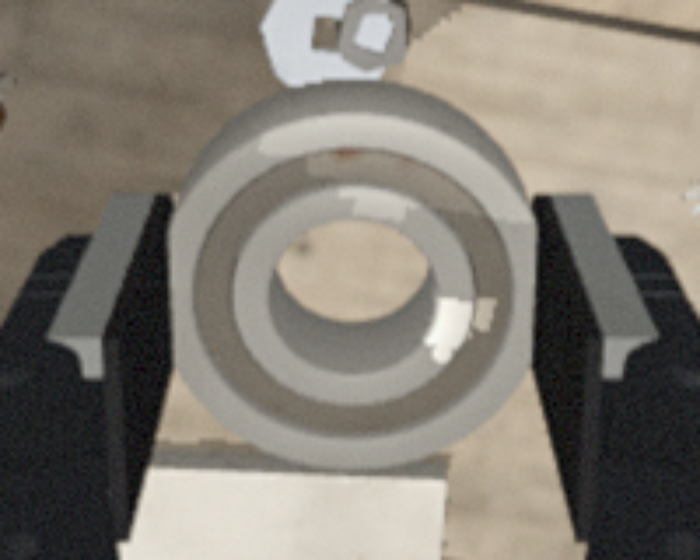

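The bearing is held flat, and the washer stayed behind as scenery. I carry it to the cross while turning.

Call:
move_arm --series '[[[0.4,1,-27,-8,-0.12],[0.4,2,-55,-10,-0.24],[0.4,3,-83,-10,-0.36],[0.4,4,-111,-10,-0.48],[0.4,5,-140,-10,-0.6],[0.4,6,-170,-10,-0.72],[0.4,7,-200,-10,-0.84],[0.4,8,-230,-10,-0.96],[0.4,9,-260,-10,-1.08],[0.4,10,-290,-10,-1.2]]]'

```text
time_s: 25.13
eef_pos: [0.5428, -0.0542, 0.1662]
eef_rot: [-0.002, 0.769, 0.639, -0.001]
wrist_force: [0.1, 0.4, -0.6]
opening: 0.5
grasp_force: 61.4
```

Call:
move_arm --series '[[[0.4,-10,0,0,-0.1],[0.4,-20,0,0,-0.2],[0.4,-30,0,0,-0.31],[0.4,-30,0,20,-0.31],[0.4,-30,0,45,-0.31],[0.4,-30,0,70,-0.31],[0.4,-30,0,80,-0.31],[0.4,-30,0,80,-0.31],[0.4,-30,0,80,-0.31],[0.4,-30,0,80,-0.31]]]'

```text
time_s: 25.97
eef_pos: [0.5398, -0.0857, 0.0897]
eef_rot: [0.0, 0.664, 0.748, 0.0]
wrist_force: [0.2, -0.4, -1.3]
opening: 0.502
grasp_force: 61.4
```

```bash
python3 - <<'E'
from h import *
im,P=look(["bearing_centre","sleeve_centre"],save="w9");go(.5377,-.0163,.05,97);go(.5377,-.0163,.0095,97)
E
```

```text
bearing_centre 0.63 [322 279 106 112] ztop 0.0962 rect [540.  -86.8] [43.1 47.8] 7.7 mean [539.9 -85.4]
from [ 0.5402 -0.0858  0.0903] yaw 96.86 -> shift [69.4  5.8 40.3] turn -0.0024 rows 1.9
from [ 0.5402 -0.0858  0.0903] yaw 96.86 -> shift [69.4  5.7 80.8] turn -0.0024 rows 2.6
```

Call:
move_arm --series '[[[0.4,23,2,0,0],[0.4,46,4,0,0],[0.4,69.5,5.8,0,0],[0.4,69.5,5.8,0,0],[0.4,69.5,5.8,20,0],[0.4,69.5,5.8,40,0],[0.4,69.5,5.8,50,0],[0.4,69.5,5.8,50,0],[0.4,69.5,5.8,50,0],[0.4,69.5,5.8,50,0]]]'

```text
time_s: 26.95
eef_pos: [0.5375, -0.0162, 0.04]
eef_rot: [0.001, 0.664, 0.748, 0.0]
wrist_force: [0.6, -0.3, -1.3]
opening: 0.505
grasp_force: 61.4
```

```bash
python3 - <<'E'
from h import *
im,P=look(["bearing_centre","middle_plate"],save="w10");go(.5377,-.0157,.0095,97)
E
```

```text
bearing_centre 0.78 [322 279 106 111] ztop 0.0465 rect [537.7 -17.3] [43.2 47.5] 6.7 mean [537.6 -15.9]
middle_plate 0.81 [320 239 168  97] ztop 0.0053 rect [537.2 -15.2] [85.  54.2] 7.6 mean [536.6  -4.8]
from [ 0.5375 -0.0161  0.0401] yaw 96.85 -> shift [ 0.4  0.1 30.6] turn -0.0027 rows 0.7
```

Call:
move_arm --series '[[[0.4,1,0,10,0],[0.4,1,0,20,0],[0.4,1,0,26,0],[0.4,1,0,29,0],[0.4,1,0,30.5,0],[0.4,1,0,30.5,0],[0.6,1,0,30.5,0],[0.7,1,0,30.5,0],[0.72,1,0,30.5,0],[0.72,1,0,30.5,0]]]'

```text
time_s: 27.93
eef_pos: [0.536, -0.0147, 0.0076]
eef_rot: [-0.0, 0.664, 0.748, -0.0]
wrist_force: [-0.0, -0.5, 0.5]
opening: 0.72
grasp_force: 0.0
```

Call:
move_arm --series '[[[0.72,0,0,-5,0],[0.72,0,0,-30,0],[0.72,0,0,-65,0],[0.72,0,0,-105,0],[0.8,0,0,-145,0],[0.9,-15,0,-180,0],[1,-30,0,-200,0],[1,-30,0,-200,0],[1,-30,0,-200,0],[1,-30,0,-200,0]]]'

```text
time_s: 28.77
eef_pos: [0.5392, -0.0442, 0.2072]
eef_rot: [-0.001, 0.664, 0.748, -0.0]
wrist_force: [0.1, 0.8, -0.3]
opening: 1.0
grasp_force: 0.0
```

```bash
python3 - <<'E'
from h import *
im,P=look(["bearing_centre","block_centre","square_plate","round_plate","middle_plate","sleeve_centre"],save="w11",k=1);go(.427,-.292,.20,7.5)
E
```

```text
bearing_centre 0.94 [321 152  52  48] ztop 0.0191 rect [536.  -15.9] [45.9 45.8] 7.0 mean [536.  -15.5]
block_centre 0.89 [324 235  52  74] ztop 0.0473 rect [548.2 -93.4] [43.8 60.7] 6.0 mean [547.8 -91.8]
square_plate 0.86 [324 226  88  79] ztop 0.0055 rect [546.9 -91.1] [85.6 84.4] 5.8 mean [545.8 -81.7]
round_plate 0.94 [323  58  96 106] ztop 0.0054 rect [527.8  65. ] [83.5 84.7] 70.8 mean [528.6  63.8]
middle_plate 0.96 [325 149  95  59] ztop 0.0054 rect [538.1 -15.4] [85.3 54.4] 8.0 mean [538.3 -13.2]
sleeve_centre 0.78 [322  56  62  72] ztop 0.0471 rect [526.6  64.1] [49.2 49.2] 33.7 mean [526.4  65.3]
from [ 0.5396 -0.0442  0.2075] yaw 96.88 -> shift [-232.6 -141.5    7.6] turn 1.56 rows 12.5
```

View pics/w11.png

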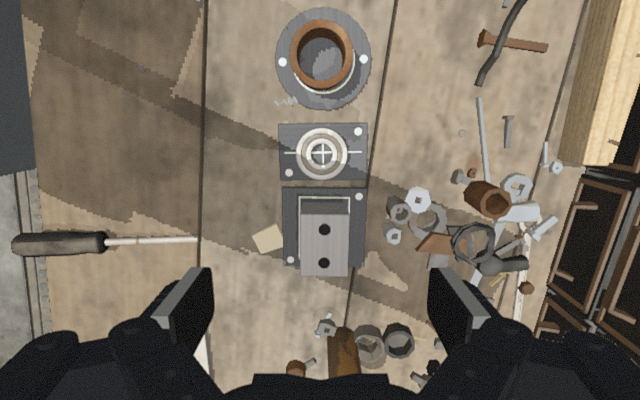

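The row reads sleeve (321,58), bearing with the cross visible through its bore at (322,153), and block inside its outline at (324,235). I check once more from a second heading on the way.

Call:
move_arm --series '[[[1,2,-6,-5,0.12],[1,5,-12,-10,0.24],[1,8,-18,-15,0.36],[1,11,-24,-20,0.48],[1,14,-30,-25,0.6],[1,17,-36,-30,0.72],[1,20,-42,-35,0.84],[1,23,-48,-40,0.96],[1,25,-54,-42,1.08],[1,25,-58,-42,1.2]]]'

```text
time_s: 29.95
eef_pos: [0.4792, -0.0263, 0.2508]
eef_rot: [0.0, 0.971, 0.24, 0.0]
wrist_force: [-0.5, 0.2, 0.1]
opening: 1.001
grasp_force: 0.0
```

Call:
move_arm --series '[[[1,0,0,0,0.1],[1,0,0,0,0.2],[1,0,0,0,0.3],[1,0,0,0,0.36],[1,0,0,0,0.36],[1,0,0,0,0.36],[1,0,0,0,0.36],[1,0,0,0,0.36],[1,0,0,0,0.36],[1,0,0,0,0.36]]]'

```text
time_s: 30.78
eef_pos: [0.4795, -0.0267, 0.2504]
eef_rot: [0.0, 0.998, 0.065, 0.0]
wrist_force: [0.1, 0.3, 0.1]
opening: 0.998
grasp_force: 0.0
```

```bash
python3 - <<'E'
from h import *
im,P=look(["bearing_centre","block_centre","square_plate","round_plate","middle_plate","sleeve_centre","flat_bar_centre"],save="w12",k=1);go(.427,-.292,.20,7.5);go(.427,-.292,.08,7.5)
E
```

```text
bearing_centre 0.91 [318 117  49  43] ztop 0.0191 rect [536.5 -16.3] [45.6 45. ] 53.7 mean [537.  -16.4]
block_centre 0.77 [401 116  75  50] ztop 0.0474 rect [548.4 -94.1] [43.9 60.1] 6.1 mean [548.8 -93.3]
square_plate 0.94 [394 113  87  87] ztop 0.0056 rect [547.7 -91.9] [85.7 85.2] 7.1 mean [550.1 -84.4]
middle_plate 0.75 [318 114  54  82] ztop 0.0055 rect [537.8 -15.6] [83. 55.] 7.6 mean [540.5 -15.7]
sleeve_centre 0.92 [236 119  54  56] ztop 0.0469 rect [527.1  63.5] [47.9 49.3] 7.1 mean [527.5  63.6]
flat_bar_centre 0.67 [543 247 187  26] ztop 0.0096 rect [ 426.5 -291.4] [ 32.5 211. ] 7.5 mean [ 427.2 -290. ]
from [ 0.4795 -0.0267  0.2504] yaw 7.48 -> shift [-86.6 256.2  50.4] turn -0.0004 rows 6.6
from [ 0.4795 -0.0267  0.2504] yaw 7.48 -> shift [-86.6 256.2 170.4] turn -0.0004 rows 7.7
```

Sleeve, bearing and block are all within about 1–2 mm of their marks. Now the flat bar: its centre is (426.5,-291.5), and the grip goes across its width at tool yaw 97.5°.

Call:
move_arm --series '[[[1,-8,25,5,-0.12],[1,-17,50,15,-0.24],[1,-26,76,25,-0.36],[1,-35,102,40,-0.48],[1,-44,128,55,-0.6],[1,-53,154,70,-0.72],[1,-62,180,85,-0.84],[1,-70,206,100,-0.96],[0.8,-79,232,115,-1.08],[0.6,-87,256,130,-1.2]]]'

```text
time_s: 32.02
eef_pos: [0.4261, -0.2935, 0.1198]
eef_rot: [0.0, 0.785, 0.619, -0.0]
wrist_force: [0.4, 0.2, 1.0]
opening: 0.75
grasp_force: 0.0
```

Call:
move_arm --series '[[[0.6,0,0,0,-0.1],[0.6,0,0,0,-0.2],[0.6,0,0,0,-0.3],[0.6,0,0,0,-0.37],[0.6,0,0,0,-0.37],[0.6,0,0,0,-0.37],[0.6,0,0,0,-0.37],[0.6,0,0,0,-0.37],[0.6,0,0,0,-0.37],[0.6,0,0,0,-0.37]]]'

```text
time_s: 32.85
eef_pos: [0.4266, -0.2918, 0.1204]
eef_rot: [0.0, 0.66, 0.751, -0.0]
wrist_force: [-0.6, -0.1, -1.3]
opening: 0.6
grasp_force: 0.0
```

```bash
python3 - <<'E'
from h import *
im,P=look(["flat_bar_centre"],save="w13",k=1);go(.4265,-.2915,.003,97.5);print(hmap(P,426.5,-291.5,7.5,18))
E
```

```text
flat_bar_centre 0.84 [319 190  46 279] ztop 0.0093 rect [ 426. -291.] [ 32.  208.8] 7.5 mean [ 424.5 -279.6]
from [ 0.4265 -0.2918  0.1204] yaw 97.41 -> shift [  0.3   0.  117.4] turn -0.0016 rows 2.8
[174.9, 171.9]
```

Call:
move_arm --series '[[[0.6,0,0,35,0],[0.6,0,0,70,0],[0.6,0,0,95,0],[0.6,0,0,110,0],[0.6,0,0,116,0],[0.6,0,0,117,0],[0.6,0,0,117,0],[0.45,0,0,117,0],[0.3,0,0,117,0],[0.25,0,0,117,0]]]'

```text
time_s: 33.78
eef_pos: [0.4273, -0.2928, 0.0052]
eef_rot: [0.001, 0.66, 0.751, -0.0]
wrist_force: [-2.1, 1.3, 5.6]
opening: 0.345
grasp_force: 58.9
```

Call:
move_arm --series '[[[0.25,0,0,0,0],[0.25,0,0,0,0],[0.25,0,0,-3,0],[0.25,0,0,-15,0],[0.25,0,0,-35,0],[0.25,0,0,-65,0],[0.25,0,0,-95,0],[0.25,0,0,-115,0],[0.25,0,0,-120,0],[0.25,0,0,-120,0]]]'

```text
time_s: 34.62
eef_pos: [0.4274, -0.2927, 0.1256]
eef_rot: [0.002, 0.66, 0.751, -0.0]
wrist_force: [0.2, -0.3, -5.9]
opening: 0.348
grasp_force: 60.3
```

```bash
python3 - <<'E'
from h import *
im,P=look(["flat_bar_centre"],save="w14",k=1)
m=outline_of("flat_bar_centre","wrist")[0]["region"]&(P[...,2]>.09)&(P[...,2]<.16)
T=P[m];A=np.c_[T[:,:2]-[.4265,-.2915],np.ones(len(T))];print(np.linalg.lstsq(A,T[:,2],rcond=None)[0])
go(.5378,-.0155,.15,97.5)
E
```

```text
flat_bar_centre 0.8 [320 190  91 379] ztop 0.1294 rect [ 423.9 -265.6] [ 32.3 156. ] 7.5 mean [ 422.3 -253.3]
[ 0.00169024 -0.00306565  0.12872839]
from [ 0.4255 -0.2907  0.1217] yaw 97.43 -> shift [258.4 146.9 -27.9] turn -0.0013 rows 7.2
```

Bar held level. I carry it over the row.

Call:
move_arm --series '[[[0.25,10,5,-20,0],[0.25,35,20,-30,0],[0.25,70,40,-30,0],[0.25,105,60,-30,0],[0.25,140,80,-30,0],[0.25,175,100,-30,0],[0.25,205,117,-30,0],[0.25,235,134,-30,0],[0.25,254,145,-30,0],[0.25,258.5,147,-30,0]]]'

```text
time_s: 35.6
eef_pos: [0.5384, -0.0126, 0.1511]
eef_rot: [-0.002, 0.659, 0.753, -0.0]
wrist_force: [-0.7, -0.7, -5.4]
opening: 0.345
grasp_force: 61.0
```

Call:
move_arm --series '[[[0.25,0,0,0,0],[0.25,0,0,20,0],[0.25,0,0,45,0],[0.25,0,0,65,0],[0.25,0,0,75,0],[0.25,0,0,80,0],[0.25,0,0,80,0],[0.25,0,0,80,0],[0.25,0,0,80,0],[0.25,0,0,80,0]]]'

```text
time_s: 36.43
eef_pos: [0.5399, -0.0169, 0.0747]
eef_rot: [0.001, 0.66, 0.751, 0.001]
wrist_force: [0.3, -0.4, -4.4]
opening: 0.345
grasp_force: 61.0
```

```bash
python3 - <<'E'
from h import *
im,P=look(["flat_bar_centre","sleeve_centre"],save="w15",k=1)
go(.5378,-.0155,.0515,97.5);print(ctrl.get_obs()["wrist_force"])
look(["flat_bar_centre"],"side",k=1);look(["flat_bar_centre"],"scene",k=1)
E
```

```text
flat_bar_centre 0.6 [319 190  90 378] ztop 0.0787 rect [536.5  10.1] [ 32.3 155.9] 7.5 mean [534.8  22.5]
sleeve_centre 0.58 [314  77 113  86] ztop 0.0474 rect [526.1  60.6] [33.8 49.6] 85.5 mean [512.6  62.7]
from [ 0.5394 -0.0166  0.0742] yaw 97.43 -> shift [ 1.3 -1.5 22.7] turn -0.0011 rows 0.5
[ 0.2746759   0.64908181 -4.54061522]
flat_bar_centre 0.73 [344 202  24  48] ztop 0.0803 rect [539.9 -25.7] [ 32.8 194.9] 7.8 mean [543.8 -47.3]
flat_bar_centre 0.72 [306 206  38  30] ztop 0.0826 rect [535.9   7.9] [ 34.1 166.1] 7.9 mean [532.3  30.1]
```

Call:
move_arm --series '[[[0.25,1.2,-1.5,6,0],[0.25,1.2,-1.5,11,0],[0.25,1.2,-1.5,15,0],[0.25,1.2,-1.5,17,0],[0.25,1.2,-1.5,18.5,0],[0.25,1.2,-1.5,19,0],[0.25,1.2,-1.5,19,0],[0.25,1.2,-1.5,19,0],[0.25,1.2,-1.5,19,0],[0.25,1.2,-1.5,19,0]]]'

```text
time_s: 37.62
eef_pos: [0.5374, -0.0156, 0.0546]
eef_rot: [0.0, 0.66, 0.751, 0.0]
wrist_force: [-0.3, -0.2, -5.2]
opening: 0.348
grasp_force: 61.0
```

```bash
python3 - <<'E'
from h import *
im,P=look(["flat_bar_centre"],save="w15",k=1)
go(.5378,-.0155,.0535,97.5);print(ctrl.get_obs()["wrist_force"])
E
```

```text
flat_bar_centre 0.84 [318 189  89 377] ztop 0.0586 rect [533.9  11.4] [ 32.2 156.1] 7.5 mean [532.3  23.9]
from [ 0.5373 -0.0155  0.0545] yaw 97.43 -> shift [-0.   0.5  1. ] turn -0.0013 rows 0.0
[ 0.07795697 -0.08334549 -5.48678112]
```

Call:
move_arm --series '[[[0.25,0,0.4,0.6,0],[0.25,0,0.4,1.2,0],[0.25,0,0.4,1.5,0],[0.25,0,0.4,1.5,0],[0.4,0,0.4,1.5,0],[0.5,0,0.4,1.5,0],[0.55,0,0.4,1.5,0],[0.55,0,0.4,-5,0],[0.55,0,0.4,-40,0],[0.6,0,0.4,-80,0]]]'

```text
time_s: 38.55
eef_pos: [0.5353, -0.0149, 0.1331]
eef_rot: [-0.003, 0.66, 0.751, -0.001]
wrist_force: [0.5, -0.0, -0.0]
opening: 0.599
grasp_force: 0.0
```

Call:
move_arm --series '[[[0.8,0,0,-40,0],[1,0,0,-80,0],[1,0,0,-110,0],[1,0,0,-110,0],[1,0,0,-110,0],[1,0,0,-110,0],[1,0,0,-110,0],[1,0,0,-110,0],[1,0,0,-110,0],[1,0,0,-110,0]]]'

```text
time_s: 39.38
eef_pos: [0.5372, -0.0153, 0.2433]
eef_rot: [-0.001, 0.66, 0.751, -0.0]
wrist_force: [-0.4, -0.6, -0.1]
opening: 0.999
grasp_force: 0.0
```

```bash
python3 - <<'E'
from h import *
im,P=look(["flat_bar_centre","sleeve_centre","block_centre","punch_centre"],save="w16",k=3)
m=outline_of("flat_bar_centre","wrist")[0]["region"]&(P[...,2]>.04)&(P[...,2]<.08)
T=P[m];A=np.c_[T[:,:2]-[.538,-.0155],np.ones(len(T))];print(np.linalg.lstsq(A,T[:,2],rcond=None)[0])
go(.445,.196,.17,60)
E
```

```text
flat_bar_centre 0.69 [320 172  32 223] ztop 0.0573 rect [537.5 -13.4] [ 32.1 208.8] 7.5 mean [536.2  -4.2]
sleeve_centre 0.72 [320  94  53  46] ztop 0.0472 rect [526.2  63.8] [48.6 35.9] 6.0 mean [524.5  64.4]
block_centre 0.74 [322 253  47  62] ztop 0.0473 rect [548.  -92.9] [44.1 59.1] 5.8 mean [547.8 -91.5]
punch_centre 0.63 [335   4  15   1] ztop 0.0165 rect [531.7 148.1] [0.9 7.5] 78.4 mean [532.5 148.1]
[-0.00302528 -0.00095563  0.05638908]
from [ 0.5376 -0.0154  0.2443] yaw 97.43 -> shift [221.6 -64.5  74.3] turn 0.6532 rows 5.8
```

View pics/w16.png

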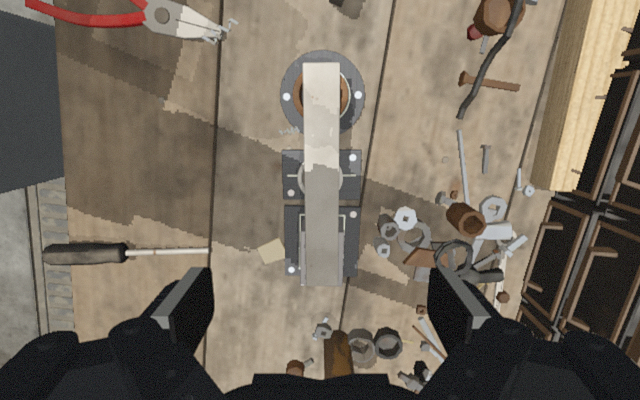

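The bar lies level across the sleeve, bearing and block, centred at (320,172) in the picture. Now the punch: I hover above it.

Call:
move_arm --series '[[[1,25,-8,5,0.08],[1,50,-15,10,0.16],[1,75,-22,18,0.25],[1,100,-29,25,0.34],[1,125,-36,33,0.43],[0.8,150,-44,40,0.52],[0.7,180,-52,45,0.6],[0.6,205,-60,48,0.65],[0.6,221,-64,50,0.65],[0.6,221,-64,50,0.65]]]'

```text
time_s: 40.52
eef_pos: [0.4439, 0.1979, 0.1939]
eef_rot: [-0.001, 0.864, 0.503, -0.0]
wrist_force: [-0.3, 0.7, 0.4]
opening: 0.599
grasp_force: 0.0
```

Call:
move_arm --series '[[[0.55,0,0,0,0],[0.55,0,0,0,0],[0.55,0,0,0,0],[0.55,0,0,0,0],[0.55,0,0,0,0],[0.55,0,0,0,0],[0.55,0,0,0,0],[0.55,0,0,0,0],[0.55,0,0,0,0],[0.55,0,0,0,0]]]'

```text
time_s: 41.35
eef_pos: [0.4456, 0.1954, 0.1944]
eef_rot: [0.0, 0.865, 0.501, 0.0]
wrist_force: [0.6, 0.4, -0.4]
opening: 0.549
grasp_force: 0.0
```

```bash
python3 - <<'E'
from h import *
im,P=look(["punch_centre"],save="w17",k=3)
m=(P[...,2]>.079)&(P[...,2]<.09)&(np.hypot(P[...,0]-.445,P[...,1]-.197)<.035)
T=(P[m][:,:2]*1000).astype(np.float32);c,s,a=cv2.minAreaRect(T);print(c,s,a)
if s[0]<s[1]:a+=90
a=(a)%180;print("long axis",a);go(c[0]/1000,c[1]/1000,.042,a)
E
```

```text
punch_centre 0.81 [427 176  31  37] ztop 0.0559 rect [531.4 159.2] [21.8 13.6] 75.4 mean [531.2 160.3]
punch_centre 0.77 [240 211  39  43] ztop 0.056 rect [374.7 216.4] [14.1 21.4] 8.4 mean [375.6 216.8]
punch_centre 0.68 [318 192  33  57] ztop 0.0842 rect [445.1 200.2] [32.1 20. ] 57.0 mean [445.5 200.9]
(445.060302734375, 200.22035217285156) (32.05618667602539, 20.021020889282227) 56.97380828857422
long axis 56.97380828857422
from [0.4456 0.1954 0.1944] yaw 60.19 -> shift [  3.9  -2.8 152.4] turn 0.0561 rows 3.7
```

Call:
move_arm --series '[[[0.55,2,-1.5,20,0.03],[0.55,4,-2.8,45,0.056],[0.55,4,-2.8,80,0.056],[0.55,4,-2.8,115,0.056],[0.55,4,-2.8,140,0.056],[0.55,4,-2.8,150,0.056],[0.55,4,-2.8,152,0.056],[0.55,4,-2.8,152,0.056],[0.4,4,-2.8,152,0.056],[0.25,4,-2.8,152,0.056]]]'

```text
time_s: 42.28
eef_pos: [0.4468, 0.2006, 0.0443]
eef_rot: [0.001, 0.879, 0.477, 0.002]
wrist_force: [0.3, 0.3, -0.3]
opening: 0.279
grasp_force: 0.0
```

Call:
move_arm --series '[[[0.15,0,0,0,0],[0.1,0,0,0,0],[0.1,0,0,0,0],[0.1,0,0,-3,0],[0.1,0,0,-15,0],[0.1,0,0,-40,0],[0.1,0,0,-75,0],[0.1,0,0,-100,0],[0.1,0,0,-110,0],[0.1,0,0,-110,0]]]'

```text
time_s: 43.12
eef_pos: [0.4468, 0.2006, 0.1549]
eef_rot: [0.001, 0.879, 0.477, 0.003]
wrist_force: [0.8, 0.0, -4.0]
opening: 0.226
grasp_force: 59.4
```

Call:
move_arm --series '[[[0.1,0,0,0,0],[0.1,0,0,0,0],[0.1,0,0,0,0],[0.1,0,0,0,0],[0.1,0,0,0,0],[0.1,0,0,0,0],[0.1,0,0,0,0],[0.1,0,0,0,0],[0.1,0,0,0,0],[0.1,0,0,0,0]]]'

```text
time_s: 43.95
eef_pos: [0.4452, 0.2003, 0.1524]
eef_rot: [0.0, 0.879, 0.477, 0.0]
wrist_force: [0.7, -0.4, -5.3]
opening: 0.229
grasp_force: 59.4
```

```bash
python3 - <<'E'
from h import *
p,_=tool();im,P=look(["punch_centre"],save="w18",k=1)
m=(abs(P[...,2]-.196)<.008)&(np.hypot(P[...,0]-p[0],P[...,1]-p[1])<.02)
T=P[m];A=np.c_[T[:,:2]-p[:2],np.ones(len(T))];print(np.linalg.lstsq(A,T[:,2],rcond=None)[0],len(T))
go(.5378,-.0150,.152,57)
E
```

```text
punch_centre 0.85 [450 186  42  45] ztop 0.0558 rect [531.7 159.5] [21.4 13.7] 75.6 mean [531.2 160.3]
[0.02485069 0.03702039 0.19216832] 6868
from [0.4452 0.2003 0.1524] yaw 56.98 -> shift [-130.1  195.     0.4] turn -0.0004 rows 5.6
```

```bash
python3 - <<'E'
from h import *
P=np.load("pics/w18.npz")["P"];p,r=tool();M=r.as_matrix()
q=(P-p)@M;
m=(abs(q[...,0])<.014)&(abs(q[...,1])<.008)&(q[...,2]<-.034)&(q[...,2]>-.05)
T=q[m];A=np.c_[T[:,:2],np.ones(len(T))];s=np.linalg.lstsq(A,T[:,2],rcond=None)[0];print(s,len(T),(T[:,2]-A@s).std())
m=(abs(q[...,0])<.025)&(abs(q[...,1])<.0085)&(q[...,2]<-.034)&(q[...,2]>-.05);print(q[m].min(0),q[m].max(0))
E
```

```text
[ 0.00775477  0.00683578 -0.03925331] 3742 0.0005694885033810157
[-0.01723559 -0.00849578 -0.04107998] [ 0.01534869  0.00849451 -0.03400347]
```

Upright to within 0.5°, foot about 44–45 mm below the TCP. I carry it to above the cross.

Call:
move_arm --series '[[[0.1,-10,15,-2,0],[0.1,-30,45,-5,0],[0.1,-52,78,-5,0],[0.1,-74,111,-5,0],[0.1,-95,142,-5,0],[0.1,-114,171,-5,0],[0.1,-125,188,-5,0],[0.1,-130,195,-5,0],[0.1,-130,195,0,0],[0.1,-130,195,0,0]]]'

```text
time_s: 44.88
eef_pos: [0.5368, -0.0145, 0.1511]
eef_rot: [-0.001, 0.879, 0.477, -0.001]
wrist_force: [-0.6, 0.1, -5.4]
opening: 0.227
grasp_force: 59.6
```

Call:
move_arm --series '[[[0.1,0,0,0,0],[0.1,0,0,10,0],[0.1,0,0,20,0],[0.1,0,0,30,0],[0.1,0,0,37,0],[0.1,0,0,41,0],[0.1,0,0,41,0],[0.1,0,0,41,0],[0.1,0,0,41,0],[0.1,0,0,41,0]]]'

```text
time_s: 45.72
eef_pos: [0.5383, -0.0152, 0.112]
eef_rot: [0.0, 0.879, 0.477, 0.0]
wrist_force: [0.4, -0.2, -4.3]
opening: 0.228
grasp_force: 59.7
```

```bash
python3 - <<'E'
from h import *
go(.5378,-.0150,.103,57)
im,d=camera("side");cv2.imwrite("pics/s2.png",cv2.resize(im[150:270,290:400],(550,600),interpolation=cv2.INTER_CUBIC))
p,r=tool();M=r.as_matrix();im,P=look(["flat_bar_centre"],k=1);q=(P-p)@M
m=(abs(q[...,0])<.025)&(abs(q[...,1])<.0085)&(q[...,2]<-.036)&(q[...,2]>-.05)
print("punch top world",np.median(P[m],0))
E
```

```text
from [ 0.5383 -0.0152  0.112 ] yaw 56.97 -> shift [-0.1 -0.5  9. ] turn -0.0005 rows 0.2
flat_bar_centre 0.77 [295 188 252 248] ztop 0.0573 rect [536.4  -2.4] [ 32.5 186.8] 7.7 mean [534.5  30.2]
punch top world [ 0.53852537 -0.01451125  0.15117018]
```

View pics/s2.png

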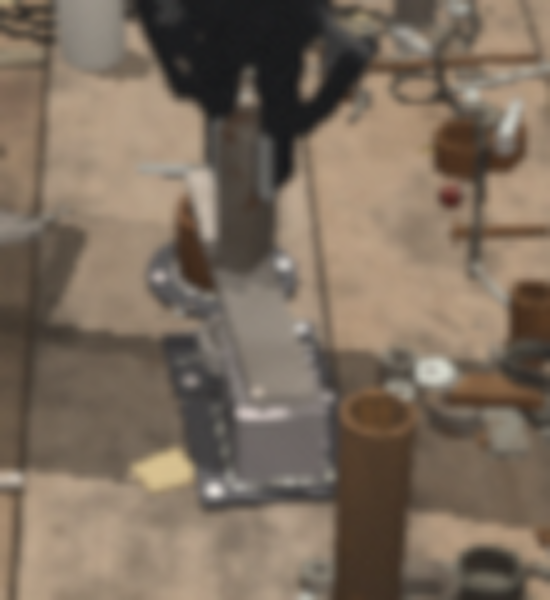

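The punch hangs about 9 mm above the bar's middle. Lower 8 mm.

Call:
move_arm --series '[[[0.1,0,-0.4,2,0],[0.1,0,-0.4,4,0],[0.1,0,-0.4,5.5,0],[0.1,0,-0.4,6.5,0],[0.1,0,-0.4,7.5,0],[0.1,0,-0.4,8,0],[0.1,0,-0.4,8.5,0],[0.1,0,-0.4,8.5,0],[0.1,0,-0.4,8.5,0],[0.1,0,-0.4,8.5,0]]]'

```text
time_s: 46.7
eef_pos: [0.5375, -0.0148, 0.103]
eef_rot: [0.0, 0.879, 0.477, 0.0]
wrist_force: [0.5, 0.1, -3.3]
opening: 0.229
grasp_force: 59.7
```

Call:
move_arm --series '[[[0.1,0,0,0.2,0],[0.1,0,0,0.4,0],[0.1,0,0,0.6,0],[0.1,0,0,0.8,0],[0.1,0,0,0.8,0],[0.1,0,0,0.8,0],[0.1,0,0,0.8,0],[0.1,0,0,0.8,0],[0.1,0,0,0.8,0],[0.1,0,0,0.8,0]]]'

```text
time_s: 47.53
eef_pos: [0.5375, -0.0148, 0.1023]
eef_rot: [0.0, 0.879, 0.477, 0.0]
wrist_force: [-1.4, 1.2, 0.6]
opening: 0.23
grasp_force: 60.3
```

Contact: the weight is now on the bar. I release slowly, then rise straight up.

Call:
move_arm --series '[[[0.15,0,0,0,0],[0.2,0,0,0,0],[0.25,0,0,0,0],[0.3,0,0,0,0],[0.35,0,0,0,0],[0.4,0,0,0,0],[0.45,0,0,0,0],[0.5,0,0,0,0],[0.5,0,0,0,0],[0.5,0,0,0,0]]]'

```text
time_s: 48.37
eef_pos: [0.5375, -0.0148, 0.1021]
eef_rot: [0.0, 0.879, 0.477, 0.0]
wrist_force: [0.1, -0.0, 0.3]
opening: 0.496
grasp_force: 0.0
```

Call:
move_arm --series '[[[0.5,0,0,-5,0],[0.5,0,0,-20,0],[0.5,0,0,-50,0],[0.5,0,0,-85,0],[0.5,0,0,-115,0],[0.5,0,0,-130,0],[0.5,0,0,-130,0],[0.5,0,0,-130,0],[0.5,0,0,-130,0],[0.5,0,0,-130,0]]]'

```text
time_s: 49.2
eef_pos: [0.5365, -0.0145, 0.2304]
eef_rot: [-0.001, 0.879, 0.477, -0.001]
wrist_force: [0.0, 0.1, -0.7]
opening: 0.504
grasp_force: 0.0
```

```bash
python3 - <<'E'
from h import *
im,P=look(["punch_centre","flat_bar_centre"],save="w19",k=2)
for n in("side","scene"):
    look(["punch_centre","flat_bar_centre","oil_centre","tall_tube_centre"],n,save=n+"9",k=1)
a=cv2.imread("pics/side9.png")[150:270,290:400];b=cv2.imread("pics/scene9.png")[170:270,260:380]
cv2.imwrite("pics/fin.png",np.hstack([cv2.resize(a,(385,420)),cv2.resize(b,(415,420))]))
E
```

```text
punch_centre 0.93 [33 63 62 33] ztop 0.0552 rect [375.4 216. ] [13.7 22.2] 7.9 mean [377.7 212.6]
punch_centre 0.6 [324 204  34  67] ztop 0.1422 rect [536.7 -15.5] [31.9 20. ] 57.7 mean [537.2 -14.7]
flat_bar_centre 0.59 [317 172 172 186] ztop 0.0573 rect [537.8 -13.5] [ 32.2 209.4] 7.6 mean [537.3   1.3]
punch_centre 0.75 [339 189  12  33] ztop 0.1416 rect [535.4 -20. ] [31.6 19.8] 62.6 mean [535.3 -23. ]
flat_bar_centre 0.62 [340 209  25  48] ztop 0.0595 rect [535.5 -18.8] [ 31.6 207.5] 8.6 mean [540.6 -59.8]
oil_centre 0.97 [309 147  15  35] ztop 0.0994 rect [446.4 321. ] [23.9 22.9] 55.5 mean [446.  316.7]
tall_tube_centre 0.65 [366 257  16  54] ztop 0.1201 rect [ 584.1 -223.1] [32.1 32.2] 36.9 mean [ 584.2 -223.6]
punch_centre 0.71 [275 251  12  23] ztop 0.0583 rect [531.6 158.1] [23.1 15.9] 79.0 mean [530.6 160.1]
flat_bar_centre 0.96 [307 209  43  47] ztop 0.062 rect [535.7 -13. ] [ 34.1 211.8] 6.6 mean [531.5   9. ]
oil_centre 0.76 [266 292  21  40] ztop 0.1086 rect [446.2 330.7] [21. 26.] 87.4 mean [444.3 332.2]
tall_tube_centre 0.76 [329 171  12  38] ztop 0.1229 rect [ 584.3 -221.9] [27.7 40.6] 26.9 mean [ 583.4 -219.1]
```

View pics/fin.png

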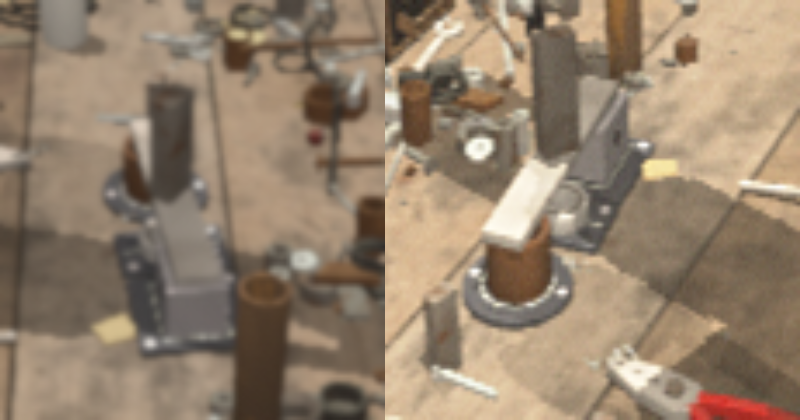

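The punch stands upright at the bar's middle, at (170,140) in the left view and (555,90) in the right. Sleeve, bearing and block are in place, the bystanders are unmoved, and the gripper is clear. I hand in.

```bash
python3 -c "
from h import *
print(order.hand_in())"
```

```text
the job is handed in; nothing more can be done
None
```

The setup is built in the order asked and handed in at about 50 s of the 144 s allowed: each part measured within about 2 mm of its mark, the punch stands upright above the cross, and the oil bottle and tall tube were left where they stood.

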